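Slide a plate's mark under the bench punch and punch it

ROBOT

A 7-joint arm with a two-finger parallel gripper is mounted at the origin on the work surface. World frame = base frame: x ahead of the robot, y to its left, z up, the work surface at z = 0. Lengths are in m, angles in rad, forces in N, time in s.
With the tool pointing down it reaches from about 0.425 to 0.875 m from the base axis. Payload 9.9 kg.
Tool frame: the origin (TCP) lies on the centre line of the jaws, within the pads' length; the fingertips stand 22 mm ahead of it and the grasp point (between the pads) lies 3 mm ahead of it; z points along the fingers, x is the direction in which the jaws open and shut, and the axes are right-handed (so a half turn about z gives the same grasp; the last joint's range is limited). The gripper opens to 85 mm and grips with 20 to 120 N. Pads are 22 mm wide; open, the fingers measure 114 mm over their backs; the gripper's body (76 mm by 85 mm) begins 54 mm behind the grasp point. The pads swing forward as they close: fully open they stand 13 mm farther back than shut.
Start: joints at [-1.196, 0.576, 0.025, 1.437, -0.015, 1.129, -0.057], TCP at [0.299, 0.605, 0.221] pointing down, gripper open.
Joint ranges: [-2.76, 2.76], [-0.34, 2.15], [-1.52, 1.57], [0.19, 2.46], [-1.09, 4.23], [0.17, 1.99], [-2.82, 2.82]. Speed limits (rad/s): [2.22, 2.22, 3.01, 3.01, 3.14, 3.14, 3.14].

INTERFACE

Orientations are given as a unit quaternion [x, y, z, w].
In Python, from bench import bot, viewer gives the robot as it stands. The module is installed in compiled form; this text tells all that it offers.
- The arm moves only by the tool arm_command, never from a script. Its argument "series" is a list of rows, each a list of 3 entries, a list of its own where there are three numbers: the closure in counts, from 0 (fully open) to 255 (shut), then the shift along the tool's x, y, z in cm, then the turn about the tool's z in rad. In form: [[grip, [x, y, z], turn], ...]. A call has 1 to 5 rows; each row is the pose to reach, as a shift and turn from the pose commanded when the call began, along the tool's axes at that moment; what a row does not reach only later rows make up. A row lasts 1/8 s, in which the tool goes at most 62.5 mm and 10.7 degrees, less where a joint would pass 70% of its speed; a pose out of reach is approached as far as the arm can. A call with a gripper value outside its range is refused whole. The fingers move at their own pace and stop on an object; "squeeze" is the grip in N (left out, the last holds). Time passes only in rows, so rows that repeat a pose let the fingers close. It gives the time, the measured TCP pose, the force and the opening at its end, in the units of the state.
- bot.sense(): the state, without advancing time (a new reading comes with each control period).
- viewer.snapshot(name): name is "scene" or "top"; returns a dict with "frame" (480x640x3 uint8, red, green, blue), "fovy" (degrees; the focal length in pixels is half the picture's height over the tangent of half this angle, whatever the lens; pixels are square), "cx", "cy" (the principal point, pixels), "extrinsics" (4x4, takes a point from camera to world coordinates). Camera axes: x right, y down, z forward; pixel columns grow to the right and rows downward; lengths in m; the calibration is good to about 2 mm. A picture is of the moment at which its call begins. There is no depth.
- bot.hand_in(): hands the job in, once; it reports no verdict.
The state is a dict: "t": time; "joint_pos": joint angles; "dq": joint speeds; "effort": joint torques, N m; "tool_pos": TCP position; "orientation": TCP orientation; "wrist_force": force on the tool from outside, world axes, zero at the start; "ft_torque": the same for the moment, N m; "opening": opening from 0.0 (shut) to 1.0 (fully open).
Only numpy, scipy, OpenCV 4.12 (cv2) and the standard library are available. Lean on these libraries where they do the work, as an engineer would, in place of code of your own. Each camera call takes 0.05 s, during which the arm holds its last target.

TASK

Push the aluminium plate across the bed of the green bench punch until its long back edge lies along the brass fence and its red dot is right under the punch tip. Then press the red cap down, feeling for the punch to bear on the dot with about 15 N (never more than 22 N, and never anywhere but on the dot), hold it a moment and let it spring back up. Leave the plate where it was punched, let go of everything, and do not disturb the other things on the bench.

Things in the scene. Friction and masses are not known exactly. Their poses are not given: they have to be found in the camera images.
- press: green C-frame bench punch with a dark steel bed, fixed. Origin on the bench (z = 0) below the punch axis; x towards fence and column, y along the fence. Bed top z = 30 mm, x -170 to 80, y -220 to 220 mm. Column x 77 to 117 mm, 50 mm wide. Arm over the bed, 40 mm wide, z = 95 to 131 mm, from the column to x = -20 mm, carrying the upright punch.
- fence (a point): middle of the upper front edge of the brass fence that runs along the press's y, 300 mm long, 12 mm thick. Its front face is 45 mm (along the press's x) beyond the punch axis; top 16 mm above the bed.
- punch: steel punch rod, 12 mm across, upright on the press axis; origin at the middle of its 4 mm wide tip. It hovers 10 to 18 mm above the plate's top (the height differs from day to day), slides straight down under a weak spring (about 2.5 N) when its cap is pushed, and springs back.
- cap_top (a point): centre of the top of the red cap on the punch, 36 mm across and 20 mm tall, about 134 mm above the tip. Once the tip bears on the work, the cap sinks against a stiff spring (about 4 N per mm, 6 mm of travel); press it straight down.
- plate: loose aluminium plate, 120 mm (its x) by 200 mm (its y) by 10 mm thick, about 0.6 kg, lying flat on the bed; origin at the centre of its underside. Its +x long edge (60 mm from the origin) is the back edge that goes to the fence.
- mark (a point): centre of the red dot, 10 mm across with scribed cross lines, on the plate's top: at x = 15, y = 20, z = 10 mm in the plate's frame, 45 mm from the back edge.
- oil_can: yellow-labelled can, 56 mm across, 130 mm tall, origin at the centre of its underside; leave alone
- screw_tray: open green tray 80 x 140 x 40 mm, origin under its centre; leave alone
- jar: jar 60 mm across, 80 mm tall, origin under its centre; leave alone
- screwdriver: orange-handled screwdriver lying down; leave alone
- hammer: hammer lying down; leave alone
- carton: cardboard box 120 x 160 x 90 mm, origin under its centre; leave alone
- mug: blue mug 80 mm across, 90 mm tall, origin under its centre; leave alone

How it is judged:
By the outcome, as a careful person would: the job done as asked, in the order asked, and still so for the second after the job is handed in, with the robot touching nothing.
It also fails if it takes over 54 s, if anything falls off the work surface, if the arm or the gripper's body presses on something with over 40 N, if the wrist force passes 120 N, or if a joint passes its speed limit or range.

## Working session

There is one attempt and no reset: what is moved stays moved. The work goes in short steps, Python scripts to look and compute and a tool call to move; the robot and the scene stay as the last step left them, time stands still between calls to the robot, and variables do not carry over. Pictures are saved under pics/ and viewed, and the job is handed in when it is done.

Besides the shell and the picture viewer there is one more tool, called after "Call:" as name(argument=value, ...) on one line, values as JSON. arm_command: Moves the arm, as the interface text tells. Its arguments: {"type":"object","properties":{"series":{"type":"array"},"squeeze":{"type":"number"}},"required":["series"]}

```bash
mkdir -p pics; cat > h.py <<'E'
import numpy as np, cv2, json
from bench import bot, viewer
def snap(name,fn):
    s=viewer.snapshot(name); cv2.imwrite(f'pics/{fn}.png',s['frame'][:,:,::-1]); 
    np.savez(f'pics/{fn}.npz',**{k:np.array(v) for k,v in s.items()}); return s
def load(fn): return np.load(f'pics/{fn}.npz')
def fpx(s): return s['frame'].shape[0]/2/np.tan(np.radians(float(s['fovy'])/2))
def ray(s,u,v,z):
    f=fpx(s);T=np.array(s['extrinsics']);d=T[:3,:3]@np.array([(u-s['cx'])/f,(v-s['cy'])/f,1]);o=T[:3,3]
    return o+d*(z-o[2])/d[2]
def proj(s,p):
    f=fpx(s);T=np.array(s['extrinsics']);q=T[:3,:3].T@(np.array(p)-T[:3,3]);return np.array([f*q[0]/q[2]+s['cx'],f*q[1]/q[2]+s['cy']])
def crop(fn,u0,v0,u1,v1,k,out):
    im=cv2.imread(f'pics/{fn}.png')[v0:v1,u0:u1]; cv2.imwrite(f'pics/{out}.png',cv2.resize(im,None,fx=k,fy=k,interpolation=cv2.INTER_CUBIC))
E
python3 - <<'E'
from h import *
np.set_printoptions(precision=4,suppress=True)
for n in('scene','top'):
    s=snap(n,n+'0');print(s['fovy'],s['cx'],s['cy'],s['extrinsics'])
print(bot.sense())
E
```

```text
46.2375501374321 312.35425821472705 238.7154133481928 [[-0.6917  0.4799 -0.5397  1.2709]
 [ 0.722   0.4767 -0.5015  0.6305]
 [ 0.0166 -0.7365 -0.6762  1.0198]
 [ 0.      0.      0.      1.    ]]
56.087969894658016 312.45838195323677 232.17387976298494 [[-0.0237 -0.9909  0.1322  0.4466]
 [-0.9991  0.0281  0.0316 -0.0305]
 [-0.035  -0.1314 -0.9907  1.1355]
 [ 0.      0.      0.      1.    ]]
{'t': 0.1, 'joint_pos': array([-1.1958,  0.5764,  0.0249,  1.4378, -0.015 ,  1.129 , -0.0565]), 'dq': array([-0.001 , -0.003 , -0.0005, -0.0014,  0.0006, -0.0017, -0.0003]), 'effort': array([  0.0069, -76.7299,   2.2578, -28.6601,   0.0158,   0.0086,
        -0.    ]), 'tool_pos': array([0.2987, 0.6048, 0.2198]), 'orientation': array([ 0.8494,  0.5278, -0.0006,  0.0004]), 'wrist_force': array([-0.1474, -0.4687,  0.2286]), 'ft_torque': array([ 0.0291,  0.0697, -0.022 ]), 'opening': 1.001089940668025}
```

View pics/scene0.png

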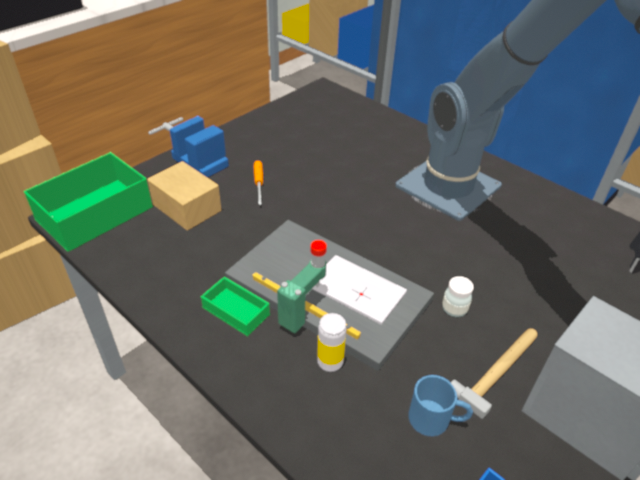

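View pics/top0.png

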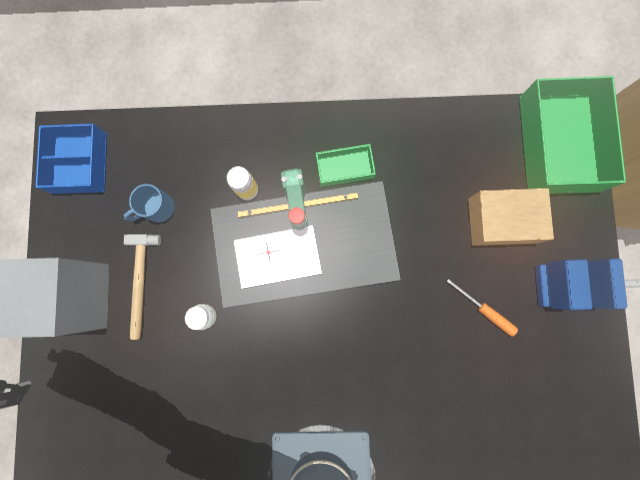

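The top view shows the bed around (305,243), fence from (239,214) to (357,197), cap at (297,215), and the white plate at (278,257) with its mark near (268,251). The oil can is at (242,183), the jar at (200,317). I'll enlarge these.

```bash
python3 - <<'E'
from h import *
crop('top0',205,160,405,310,4,'c1')
crop('scene0',220,215,440,365,3.6,'c2')
E
```

```text
(no output)
```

View pics/c1.png

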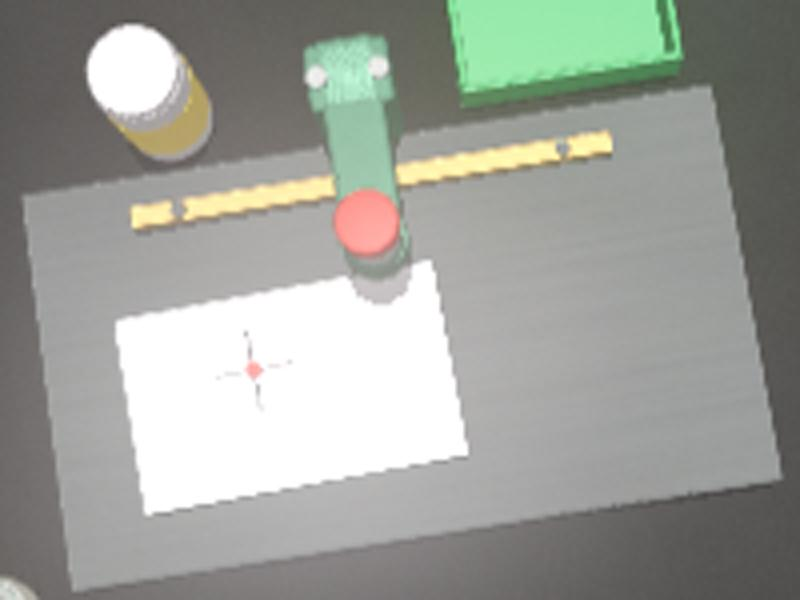

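View pics/c2.png

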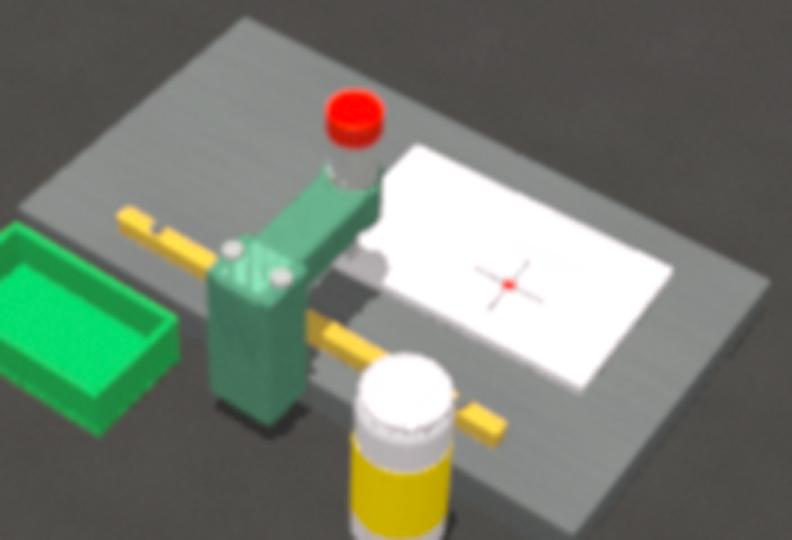

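```bash
cat > fit.py <<'E'
from h import *
from scipy.optimize import least_squares
def fit(s,px,pts):  # pts local (x,y,z) with z world height; returns x,y,yaw
    def P(q):
        c,n=np.cos(q[2]),np.sin(q[2]); return [[q[0]+c*a-n*b,q[1]+n*a+c*b,z] for a,b,z in pts]
    r=least_squares(lambda q:np.concatenate([proj(s,p)-u for p,u in zip(P(q),px)]),[.5,0,0])
    return r.x, np.abs(r.fun).max()
def cc(l,u0,v0,k): return [np.array([(a+.5)/k-.5+u0,(b+.5)/k-.5+v0]) for a,b in l]
def rel(a,b): # b in frame a
    c,n=np.cos(a[2]),np.sin(a[2]);d=b[:2]-a[:2];return np.array([c*d[0]+n*d[1],-n*d[0]+c*d[1],b[2]-a[2]])
E
python3 - <<'E'
from fit import *
np.set_printoptions(precision=4,suppress=True)
T=load('top0');S=load('scene0')
bed=[(.08,.22,.03),(.08,-.22,.03),(-.17,-.22,.03),(-.17,.22,.03)]
pl=[(.06,.1,.04),(.06,-.1,.04),(-.06,-.1,.04),(-.06,.1,.04),(.015,.02,.04)]
bt=cc([(24,197),(712,87),(781,480),(73,590)],205,160,4)
pt=cc([(117,321),(431,262),(467,455),(147,515),(254,370)],205,160,4)
bs=cc([(575,532),(20,207),(246,16),(770,282)],220,215,3.6)
ps=cc([(417,145),(672,268),(582,390),(509,285)],220,215,3.6)
for s,b,p,pp in((T,bt,pt,pl),(S,bs,ps,[pl[2],pl[3],pl[0],pl[4]])):
    A,e=fit(s,b,bed);B,e2=fit(s,p,pp);print(A,e,B,e2,rel(A,B))
    c,n=np.cos(A[2]),np.sin(A[2])
    # fence ends front top, cap
    for q in[(.045,.15,.046),(.045,-.15,.046),(0,0,.19)]:print(q,proj(s,[A[0]+c*q[0]-n*q[1],A[1]+n*q[0]+c*q[1],q[2]]))
for n,s,u in(('can',T,(242,192)),('jar',T,(202,318))): print(n,ray(s,*u,.06))
E
```

```text
[0.6112 0.033  0.129 ] 1.009450762879169 [0.5352 0.092  0.1581] 0.6984847323962526 [-0.0677  0.0683  0.0292]
(0.045, 0.15, 0.046) [237.7722 216.3828]
(0.045, -0.15, 0.046) [358.0804 197.3566]
(0, 0, 0.19) [296.3856 214.7655]
[0.6101 0.0352 0.1302] 0.6547981500044102 [0.5353 0.0944 0.1574] 0.8178240312558955 [-0.0665  0.0684  0.0273]
(0.045, 0.15, 0.046) [360.766  331.6736]
(0.045, -0.15, 0.046) [255.5696 271.6156]
(0, 0, 0.19) [318.5762 243.4953]
can [0.6944 0.1742 0.06  ]
jar [0.3925 0.2705 0.06  ]
```

```bash
cat > go.py <<'E'
from fit import *
A=np.array([.6107,.0341,.1296])
def P2W(x,y):
    c,n=np.cos(A[2]),np.sin(A[2]);return np.array([A[0]+c*x-n*y,A[1]+n*x+c*y])
def cur():
    s=bot.sense();from scipy.spatial.transform import Rotation as R
    return s,R.from_quat(s['orientation']).as_matrix()
def st():
    s,M=cur();c,n=np.cos(A[2]),np.sin(A[2]);d=s['tool_pos'][:2]-A[:2]
    f=s['wrist_force'];print('t%.2f press xy %.1f %.1f z %.1f ang %.2f F(press) %.1f %.1f %.1f open %.2f'%(s['t'],*(1e3*np.array([c*d[0]+n*d[1],-n*d[0]+c*d[1],s['tool_pos'][2]])),np.degrees(np.arctan2(M[1,0],M[0,0])-A[2]),c*f[0]+n*f[1],-n*f[0]+c*f[1],f[2],s['opening']))
def plan(x,y,z,ang): # press mm, z mm, tool-x angle rel press deg
    s,M=cur();w=np.append(P2W(x/1e3,y/1e3),z/1e3)
    d=M.T@(w-s['tool_pos'])*100; t=np.arctan2(M[1,0],M[0,0])-A[2]-np.radians(ang); t=(t+np.pi)%(2*np.pi)-np.pi
    st();print('shift',d.round(2),'turn %.4f'%t, 'z axis',M[:,2].round(4))
E
python3 -c "
from go import *
plan(-67,192,220,0)"
```

```text
t0.10 press xy -235.6 606.3 z 219.8 ang 56.29 F(press) -0.2 -0.4 0.2 open 1.00
shift [-2.511e+01  3.701e+01  3.000e-02] turn 0.9825 z axis [-6.0e-04 -1.4e-03 -1.0e+00]
```

Call:
arm_command(series=[[0,[-3.0,4.4,0],0.16],[0,[-6.0,8.8,0],0.32],[0,[-9.0,13.2,0],0.48],[0,[-12.0,17.6,0],0.64],[0,[-15.0,22.0,0],0.8]])

```text
t: 0.72
tool_pos: [0.4303, 0.3716, 0.2204]
orientation: [0.988, 0.153, -0.0, 0.0]
wrist_force: [0.9, 0.4, -0.0]
opening: 1.001
```

```bash
python3 -c "
from go import *
plan(-67,192,220,1)"
```

```text
t0.72 press xy -135.3 358.0 z 220.4 ang 10.16 F(press) 0.9 0.3 -0.0 open 1.00
shift [ 3.8  17.54  0.05] turn 0.1598 z axis [-2.e-04 -2.e-04 -1.e+00]
```

Call:
arm_command(series=[[0,[1.0,4.4,0],0.08],[0,[2.0,8.8,0],0.16],[0,[3.0,13.2,3.0],0.16],[0,[3.8,17.5,7.0],0.16],[0,[3.8,17.5,12.0],0.16]])

```text
t: 1.35
tool_pos: [0.522, 0.2144, 0.1002]
orientation: [0.997, 0.073, 0.001, 0.001]
wrist_force: [0.4, 1.3, -0.0]
opening: 1.003
```

```bash
python3 -c "
from go import *
plan(-67,192,70,1)
snap('scene','s1');crop('s1',220,215,440,365,3.6,'c3')"
```

```text
t1.35 press xy -64.7 190.2 z 100.2 ang 0.95 F(press) 0.6 1.2 -0.0 open 1.00
shift [-0.24 -0.18  3.02] turn -0.0008 z axis [ 0.0029 -0.001  -1.    ]
```

View pics/c3.png

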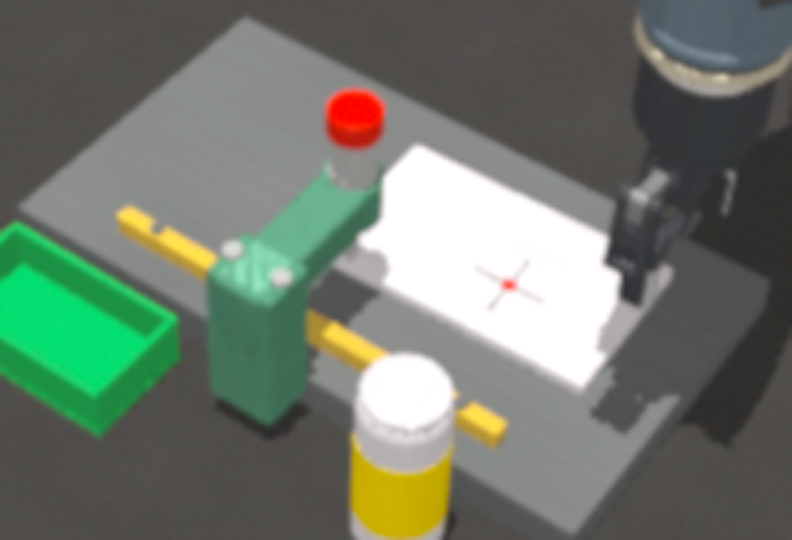

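The fingers hang beyond the plate's +y end (tip near crop (632,298)); I'll lower them in guarded steps.

Call:
arm_command(series=[[0,[-0.2,-0.2,2.0],0],[0,[-0.2,-0.2,3.6],0],[0,[-0.2,-0.2,3.9],0],[0,[-0.2,-0.2,3.9],0]])

```text
t: 1.9
tool_pos: [0.5176, 0.2203, 0.0621]
orientation: [0.997, 0.076, 0.0, -0.0]
wrist_force: [0.1, 0.8, 0.7]
opening: 1.001
```

```bash
python3 -c "
from go import *
st()
snap('scene','s2');crop('s2',340,250,440,325,8,'c4')"
```

```text
t1.90 press xy -68.3 196.7 z 62.1 ang 1.30 F(press) 0.2 0.8 0.7 open 1.00
```

View pics/c4.png

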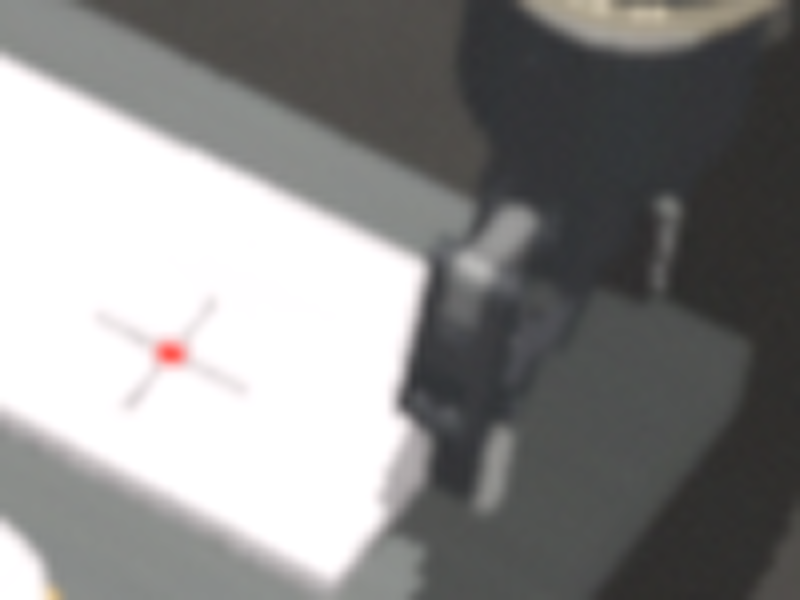

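Call:
arm_command(series=[[0,[0,0,0.3],0],[0,[0,0,0.6],0],[0,[0,0,0.6],0]])

```text
t: 2.33
tool_pos: [0.5172, 0.22, 0.0555]
orientation: [0.997, 0.076, -0.0, 0.0]
wrist_force: [-0.0, 0.0, 0.1]
opening: 1.002
```

```bash
python3 -c "
from go import *
st()
s=load('pics/s2'[5:])
for dx in(45,55):
  for y in(186,207):
    for z in(40,47,53):
      print(dx,y,z,(8*(proj(s,np.append(P2W((-68+dx)/1e3,y/1e3),z/1e3))-[340,250])).round())"
```

```text
t2.33 press xy -68.7 196.5 z 55.5 ang 1.29 F(press) -0.0 0.0 0.1 open 1.00
45 186 40 [401. 573.]
45 186 47 [404. 557.]
45 186 53 [406. 543.]
45 207 40 [466. 609.]
45 207 47 [470. 593.]
45 207 53 [472. 579.]
55 186 40 [382. 595.]
55 186 47 [385. 579.]
55 186 53 [387. 565.]
55 207 40 [448. 632.]
55 207 47 [451. 615.]
55 207 53 [454. 602.]
```

```bash
python3 -c "
from go import *
snap('scene','s3');crop('s3',340,200,440,325,5,'c5');snap('top','t3');crop('t3',205,200,325,310,5,'c6')
a=cv2.imread('pics/c5.png');b=cv2.imread('pics/c6.png')
b=b[:550];c=np.zeros((625,1100,3),np.uint8);c[:,:500]=a[:625];c[:550,500:]=b[:,:600];cv2.imwrite('pics/c7.png',cv2.resize(c,(800,454)))"
```

```text
(no output)
```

View pics/c7.png

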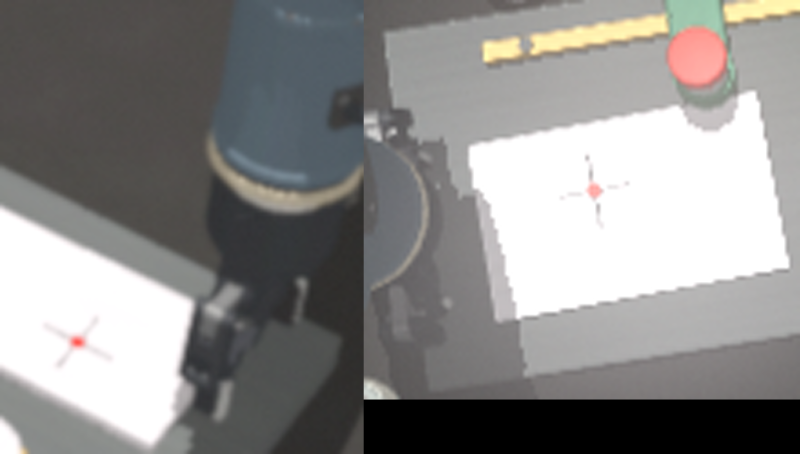

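Call:
arm_command(series=[[0,[0,0,0.2],0],[0,[0,0,0.4],0]])

```text
t: 2.68
tool_pos: [0.5174, 0.2201, 0.0515]
orientation: [0.997, 0.076, 0.0, 0.0]
wrist_force: [-0.8, 0.5, 0.6]
opening: 1.004
```

Call:
arm_command(series=[[0,[0,0,0.15],0],[0,[0,0,0.3],0]])

```text
t: 2.92
tool_pos: [0.5173, 0.2201, 0.0485]
orientation: [0.997, 0.076, -0.0, 0.0]
wrist_force: [0.1, 0.1, -0.1]
opening: 1.0
```

```bash
python3 -c "
from go import *
st()
snap('scene','s4');crop('s4',340,225,440,325,6,'c5')"
```

```text
t2.92 press xy -68.6 196.5 z 48.5 ang 1.29 F(press) 0.1 0.1 -0.1 open 1.00
```

View pics/c5.png

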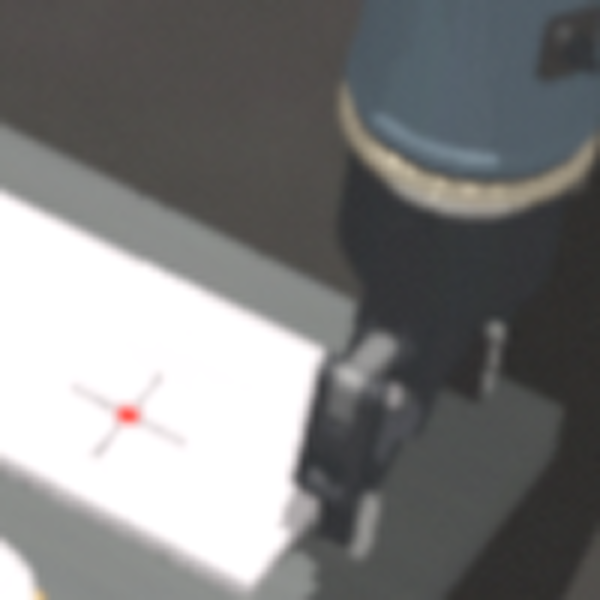

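```bash
python3 -c "
from go import *
s=load('s4');q,M=cur();print(q['joint_pos'].round(3))
im=cv2.imread('pics/c5.png')
def pt(l,col):
  p=q['tool_pos']+M@(np.array(l)/1e3);u=(proj(s,p)-[340,225])*6+2.5;cv2.circle(im,tuple(int(i) for i in u),4,col,-1)
pt([0,0,0],(0,0,255))
for x in(-42,42):
  for y in (-11,11): 
    pt([x,y,0],(0,255,0));pt([x,y,9],(255,0,0)); pt([x,y,-51],(0,255,255))
cv2.imwrite('pics/c8.png',im)"
```

```text
[-0.637  0.637  0.234  1.933 -0.247  0.599 -0.09 ]
```

View pics/c8.png

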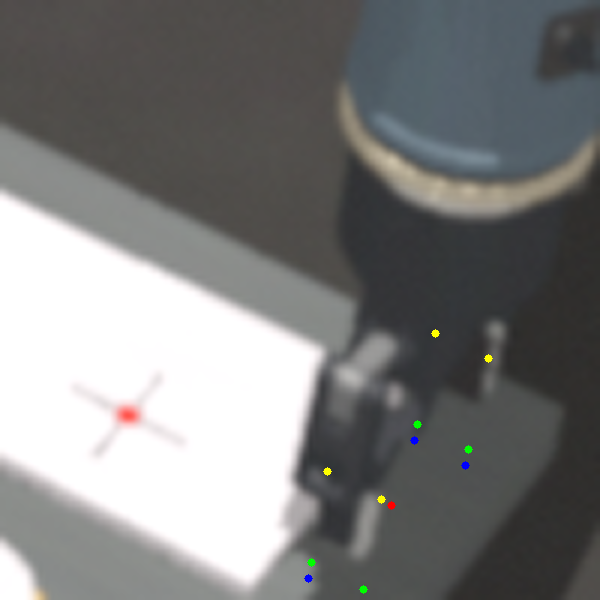

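```bash
python3 -c "
from go import *
im=cv2.imread('pics/s4.png')[275:335,375:425]
im=np.clip(im.astype(float)*1.7,0,255).astype(np.uint8)
cv2.imwrite('pics/c9.png',cv2.resize(im,None,fx=10,fy=10,interpolation=cv2.INTER_NEAREST))"
```

```text
(no output)
```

View pics/c9.png

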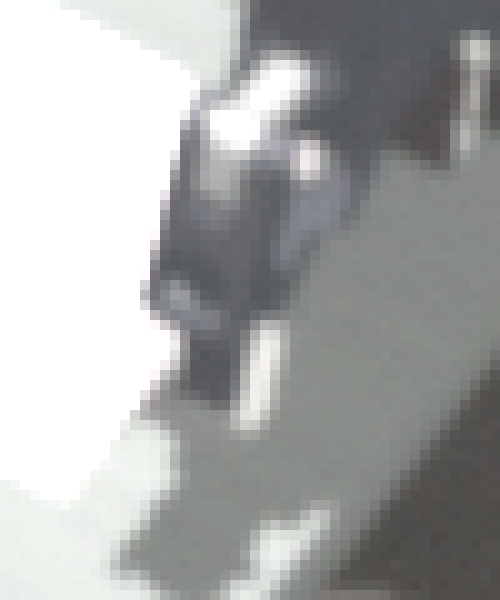

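Call:
arm_command(series=[[0,[0,0,0.2],0],[0,[0,0,0.4],0],[0,[0,0,0.4],0]])

```text
t: 3.35
tool_pos: [0.5173, 0.22, 0.0444]
orientation: [0.997, 0.076, -0.0, 0.0]
wrist_force: [-0.2, 0.2, 1.0]
opening: 1.003
```

Call:
arm_command(series=[[0,[0,0,0.1],0],[0,[0,0,0.2],0]])

```text
t: 3.6
tool_pos: [0.5174, 0.2201, 0.0426]
orientation: [0.997, 0.076, 0.0, -0.0]
wrist_force: [-0.3, -0.6, 0.7]
opening: 0.997
```

```bash
python3 -c "
from go import *
st()
snap('scene','s5')
im=cv2.imread('pics/s5.png')[275:335,375:425]
im=np.clip(im.astype(float)*1.7,0,255).astype(np.uint8)
cv2.imwrite('pics/c10.png',cv2.resize(im,None,fx=10,fy=10,interpolation=cv2.INTER_NEAREST))"
```

```text
t3.60 press xy -68.5 196.5 z 42.6 ang 1.29 F(press) -0.4 -0.6 0.7 open 1.00
```

View pics/c10.png

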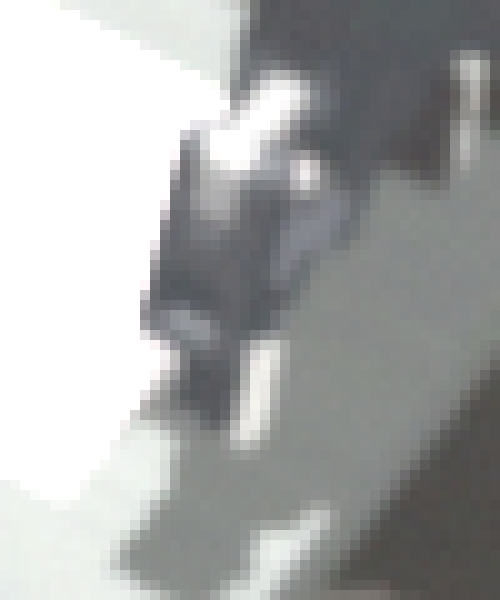

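Call:
arm_command(series=[[120,[0,0,-1.0],0],[120,[0,0,-1.8],0],[120,[0,0,-1.8],0],[120,[0,0,-1.8],0],[120,[0,0,-1.8],0]])

```text
t: 4.28
tool_pos: [0.5172, 0.22, 0.0604]
orientation: [0.997, 0.076, -0.0, 0.0]
wrist_force: [-0.2, 0.6, -0.6]
opening: 0.531
```

```bash
python3 -c "
from go import *
st()
snap('scene','s6')
im=cv2.imread('pics/s6.png')[275:335,375:425]
im=np.clip(im.astype(float)*1.7,0,255).astype(np.uint8)
cv2.imwrite('pics/c11.png',cv2.resize(im,None,fx=10,fy=10,interpolation=cv2.INTER_NEAREST))"
```

```text
t4.28 press xy -68.7 196.4 z 60.4 ang 1.28 F(press) -0.1 0.7 -0.6 open 0.53
```

View pics/c11.png

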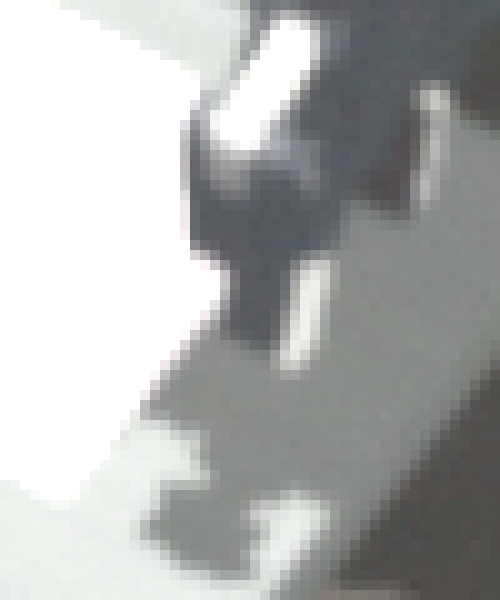

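```bash
python3 -c "
from go import *
s=load('s6');q,M=cur()
f=lambda v:np.concatenate([proj(s,q['tool_pos']+M@np.array([v[2],v[0],v[1]]))-[404.5,311.5],proj(s,q['tool_pos']+M@np.array([v[3],v[0],v[1]]))-[418,296]])
r=least_squares(f,[0,0,.02,-.02]);print(r.x*1e3,r.fun)
s=load('s5');q['tool_pos'][2]=.0426
f=lambda v:np.concatenate([proj(s,q['tool_pos']+M@np.array([v[2],v[0],v[1]]))-[399.5,320],proj(s,q['tool_pos']+M@np.array([v[3],v[0],v[1]]))-[422,292]])
r=least_squares(f,[0,0,.02,-.02]);print(r.x*1e3,r.fun)
"
```

```text
[ -38.17492024 -100.86969687  100.74775856   47.40112376] [ 0.55350447  0.41899537 -0.56962238 -0.4311964 ]
[ -94.5121504  -304.44859595  272.92117399  200.19001287] [ 0.4232622   0.31951651 -0.44501485 -0.33593737]
```

```bash
python3 -c "
from go import *
q,M=cur()
for n,z,a,b in(('s6',.0604,(404.5,311.5),(418,296)),('s5',.0426,(399.5,320),(422,292))):
  s=load(n);q['tool_pos'][2]=z
  f=lambda v:np.concatenate([proj(s,q['tool_pos']+M@np.array([k*v[2],v[0],v[1]]))-u for k,u in((1,a),(-1,b))])
  r=least_squares(f,[0,0,.02]);print(r.x*1e3,r.fun)
"
```

```text
[-12.55875841 -14.03986759  29.37000059] [ 0.55350447  0.41899538 -0.56962237 -0.43119641]
[-12.76883077 -25.20633875  51.45251595] [ 0.42326219  0.31951653 -0.44501483 -0.33593738]
```

Call:
arm_command(series=[[255,[0,0,0],0],[255,[0,0,0],0],[255,[0,0,0],0],[255,[0,0,0],0]])

```text
t: 4.82
tool_pos: [0.5174, 0.2201, 0.0606]
orientation: [0.997, 0.076, -0.0, 0.0]
wrist_force: [-0.3, 0.2, 0.6]
opening: 0.001
```

```bash
python3 -c "
from go import *
st()
snap('scene','s7')
im=cv2.imread('pics/s7.png')[270:330,375:435]
im=np.clip(im.astype(float)*1.7,0,255).astype(np.uint8)
im=cv2.resize(im,None,fx=10,fy=10,interpolation=cv2.INTER_NEAREST)
s=load('s7');q,M=cur()
for l,c in(([0,0,0],(0,0,255)),([0,-11,22],(255,0,0)),([0,11,22],(255,0,0)),([0,-11,0],(0,255,0))):
  u=(proj(s,q['tool_pos']+M@(np.array(l)/1e3))-[375,270])*10+5;cv2.circle(im,tuple(int(i) for i in u),4,c,-1)
cv2.imwrite('pics/c12.png',im)"
```

```text
t4.83 press xy -68.5 196.5 z 60.6 ang 1.28 F(press) -0.3 0.3 0.6 open 0.00
```

View pics/c12.png

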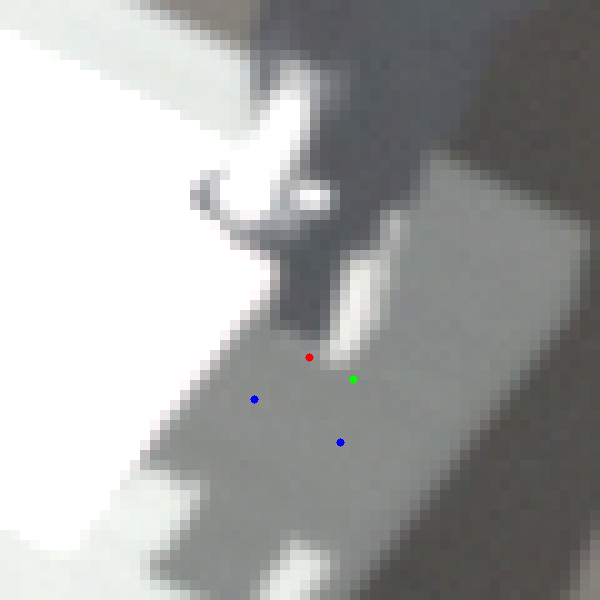

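Call:
arm_command(series=[[255,[0,0,0.3],0],[255,[0,0,0.6],0],[255,[0,0,0.6],0]])

```text
t: 5.25
tool_pos: [0.5171, 0.2199, 0.0542]
orientation: [0.997, 0.076, -0.0, 0.0]
wrist_force: [0.1, -0.1, 0.2]
opening: -0.003
```

Call:
arm_command(series=[[255,[0,0,0.1],0],[255,[0,0,0.2],0]])

```text
t: 5.5
tool_pos: [0.5174, 0.2201, 0.0526]
orientation: [0.997, 0.076, 0.0, -0.0]
wrist_force: [0.2, -0.8, 0.3]
opening: -0.002
```

Call:
arm_command(series=[[255,[0,0,0.1],0],[255,[0,0,0.2],0]])

```text
t: 5.75
tool_pos: [0.5174, 0.2201, 0.0506]
orientation: [0.997, 0.076, 0.0, -0.0]
wrist_force: [1.1, -0.1, -0.1]
opening: 0.002
```

```bash
python3 -c "
from go import *
st()
snap('scene','s8')
im=cv2.imread('pics/s8.png')[270:330,375:435]
im=np.clip(im.astype(float)*1.7,0,255).astype(np.uint8)
im=cv2.resize(im,None,fx=10,fy=10,interpolation=cv2.INTER_NEAREST)
cv2.imwrite('pics/c13.png',im)"
```

```text
t5.75 press xy -68.5 196.5 z 50.6 ang 1.28 F(press) 1.1 -0.2 -0.1 open 0.00
```

View pics/c13.png

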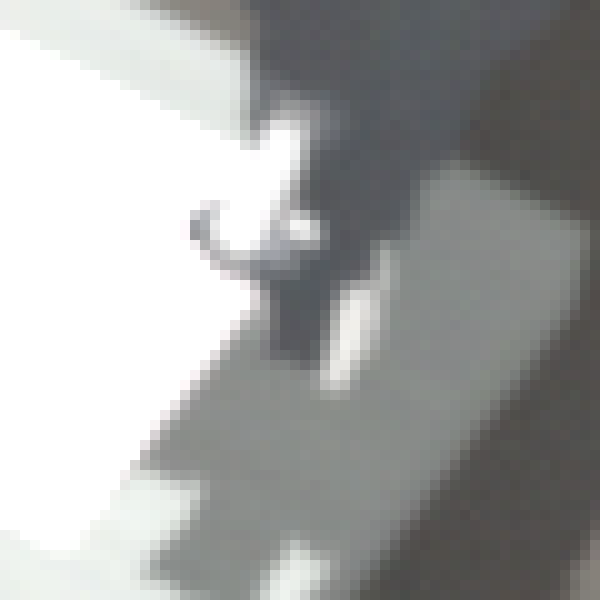

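Call:
arm_command(series=[[255,[0,0,0.2],0],[255,[0,0,0.4],0]])

```text
t: 6.05
tool_pos: [0.5173, 0.2201, 0.0465]
orientation: [0.997, 0.076, -0.0, 0.0]
wrist_force: [0.1, 0.6, -0.6]
opening: 0.003
```

Call:
arm_command(series=[[255,[0,0,0.15],0],[255,[0,0,0.3],0]])

```text
t: 6.3
tool_pos: [0.5174, 0.2201, 0.0435]
orientation: [0.997, 0.076, -0.0, 0.0]
wrist_force: [0.6, -0.4, 0.8]
opening: 0.003
```

Call:
arm_command(series=[[255,[0,0,0.15],0],[255,[0,0,0.3],0]])

```text
t: 6.55
tool_pos: [0.5173, 0.2201, 0.0405]
orientation: [0.997, 0.076, -0.0, 0.0]
wrist_force: [0.1, -0.3, -0.7]
opening: 0.001
```

```bash
python3 -c "
from go import *
st()
snap('scene','s9')
im=cv2.imread('pics/s9.png')[270:330,375:435]
im=np.clip(im.astype(float)*1.7,0,255).astype(np.uint8)
im=cv2.resize(im,None,fx=10,fy=10,interpolation=cv2.INTER_NEAREST)
cv2.imwrite('pics/c14.png',im)"
```

```text
t6.55 press xy -68.6 196.5 z 40.5 ang 1.28 F(press) 0.1 -0.3 -0.7 open 0.00
```

View pics/c14.png

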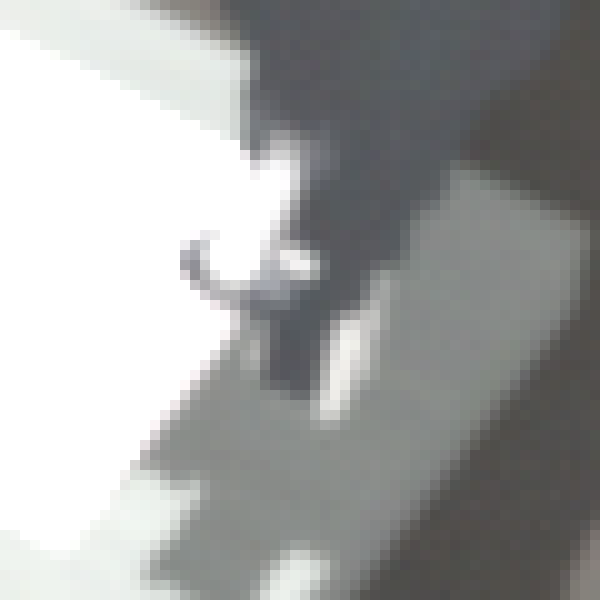

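Call:
arm_command(series=[[255,[0,0,0.2],0],[255,[0,0,0.4],0]])

```text
t: 6.85
tool_pos: [0.5173, 0.2201, 0.0365]
orientation: [0.997, 0.076, 0.0, -0.0]
wrist_force: [0.3, -0.2, 0.3]
opening: 0.0
```

Call:
arm_command(series=[[255,[0,0,0.15],0],[255,[0,0,0.3],0]])

```text
t: 7.1
tool_pos: [0.5173, 0.2201, 0.0335]
orientation: [0.997, 0.076, -0.0, -0.0]
wrist_force: [-0.4, -0.3, 0.5]
opening: -0.001
```

```bash
python3 -c "
from go import *
st()
snap('scene','s10');snap('top','t10')
im=cv2.imread('pics/s10.png')[260:335,365:435]
im=np.clip(im.astype(float)*1.7,0,255).astype(np.uint8)
im=cv2.resize(im,None,fx=8,fy=8,interpolation=cv2.INTER_NEAREST)
cv2.imwrite('pics/c15.png',im);crop('t10',180,180,330,290,5,'c16')"
```

```text
t7.10 press xy -68.5 196.5 z 33.5 ang 1.28 F(press) -0.4 -0.2 0.5 open -0.00
```

View pics/c15.png

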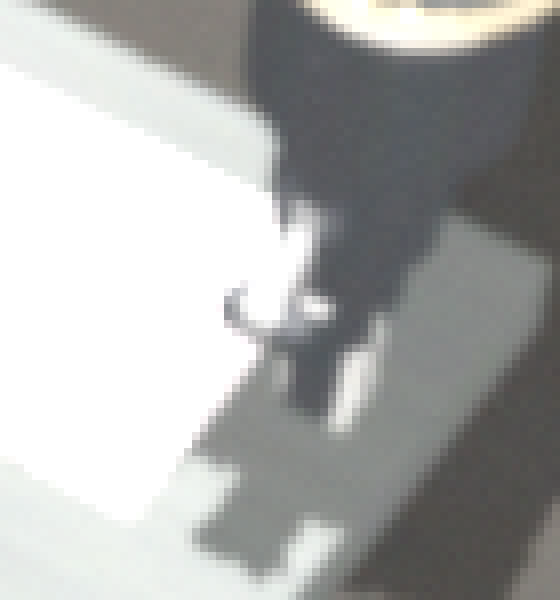

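View pics/c16.png

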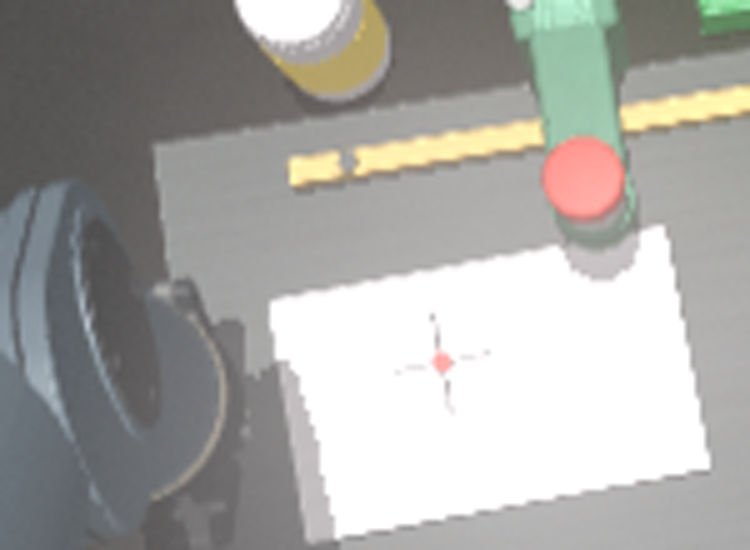

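Call:
arm_command(series=[[255,[0,0,0.1],0],[255,[0,0,0.3],0]])

```text
t: 7.45
tool_pos: [0.5174, 0.2201, 0.0306]
orientation: [0.997, 0.076, 0.0, -0.0]
wrist_force: [-0.4, -0.6, 0.7]
opening: 0.004
```

Call:
arm_command(series=[[255,[0,0,0.1],0],[255,[0,0,0.2],0]])

```text
t: 7.7
tool_pos: [0.5173, 0.2201, 0.0285]
orientation: [0.997, 0.076, -0.0, 0.0]
wrist_force: [0.4, 0.6, 0.5]
opening: -0.0
```

Call:
arm_command(series=[[255,[0,0,0.1],0],[255,[0,0,0.2],0]])

```text
t: 7.95
tool_pos: [0.5173, 0.2201, 0.0265]
orientation: [0.997, 0.076, -0.0, 0.0]
wrist_force: [0.2, -0.8, 0.3]
opening: 0.003
```

```bash
python3 -c "
from go import *
st()
snap('scene','s11')
im=cv2.imread('pics/s11.png')[260:335,365:435]
im=np.clip(im.astype(float)*1.7,0,255).astype(np.uint8)
im=cv2.resize(im,None,fx=8,fy=8,interpolation=cv2.INTER_NEAREST)
cv2.imwrite('pics/c17.png',im)"
```

```text
t7.95 press xy -68.6 196.5 z 26.5 ang 1.29 F(press) 0.1 -0.9 0.3 open 0.00
```

View pics/c17.png

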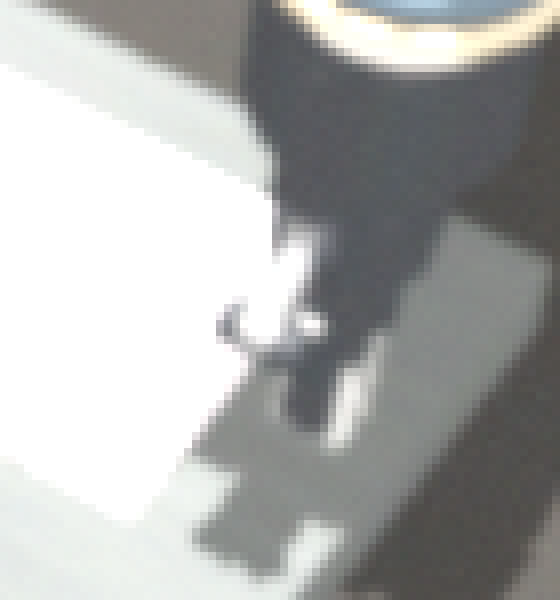

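```bash
python3 -c "
from go import *
s=load('s11')
for z in(25,30,35,40,45): print(z,proj(s,np.append(P2W(-.0685,.2075),z/1e3)).round(1),proj(s,np.append(P2W(-.0685,.1855),z/1e3)).round(1))"
```

```text
25 [407.7 317.7] [399.3 313.2]
30 [408.  316.3] [399.6 311.8]
35 [408.3 314.9] [399.8 310.4]
40 [408.6 313.5] [400.1 309. ]
45 [408.9 312. ] [400.4 307.5]
```

Call:
arm_command(series=[[255,[0,0,0.1],0],[255,[0,0,0.2],0]])

```text
t: 8.25
tool_pos: [0.5174, 0.2201, 0.0245]
orientation: [0.997, 0.076, -0.0, -0.0]
wrist_force: [-0.0, 0.2, 0.4]
opening: 0.006
```

Call:
arm_command(series=[[255,[0,0,0.1],0],[255,[0,0,0.2],0]])

```text
t: 8.5
tool_pos: [0.5174, 0.2201, 0.0225]
orientation: [0.997, 0.076, -0.0, 0.0]
wrist_force: [-0.6, 0.3, 0.3]
opening: -0.002
```

```bash
python3 -c "
from go import *
st()
snap('scene','s12')
im=cv2.imread('pics/s12.png')[260:335,365:435]
im=np.clip(im.astype(float)*1.7,0,255).astype(np.uint8)
im=cv2.resize(im,None,fx=8,fy=8,interpolation=cv2.INTER_NEAREST)
cv2.imwrite('pics/c18.png',im)"
```

```text
t8.50 press xy -68.5 196.5 z 22.5 ang 1.29 F(press) -0.6 0.3 0.3 open -0.00
```

View pics/c18.png

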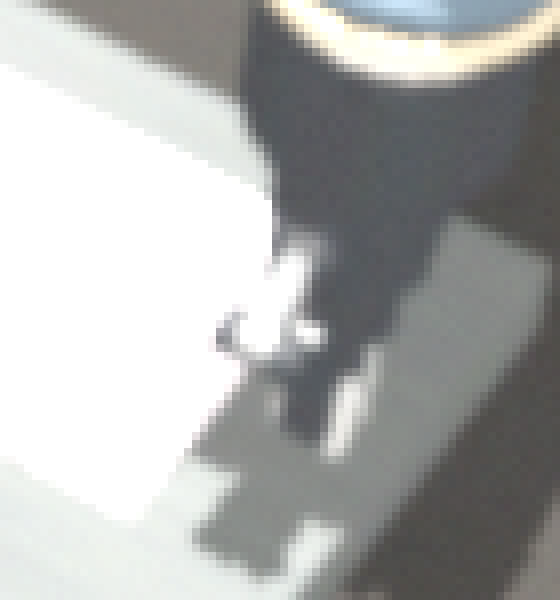

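Call:
arm_command(series=[[255,[0,0,0.1],0],[255,[0,0,0.2],0]])

```text
t: 8.8
tool_pos: [0.5174, 0.22, 0.0205]
orientation: [0.997, 0.076, -0.0, 0.0]
wrist_force: [-0.4, 0.6, 1.5]
opening: -0.001
```

Call:
arm_command(series=[[255,[0,0,0.1],0],[255,[0,0,0.2],0]])

```text
t: 9.05
tool_pos: [0.5174, 0.22, 0.0194]
orientation: [0.997, 0.076, 0.0, -0.0]
wrist_force: [-4.9, -1.2, 22.5]
opening: -0.003
```

Call:
arm_command(series=[[255,[0,0,0.1],0],[255,[0,0,0.2],0]])

```text
t: 9.3
tool_pos: [0.5175, 0.2201, 0.0192]
orientation: [0.997, 0.076, 0.0, -0.001]
wrist_force: [-10.9, -3.4, 47.8]
opening: -0.001
```

Call:
arm_command(series=[[255,[0,0,-0.6],0],[255,[0,0,-0.6],0],[255,[0,0.5,-0.6],0],[255,[0,1.0,-0.6],0]])

```text
t: 9.8
tool_pos: [0.5187, 0.2096, 0.0222]
orientation: [0.997, 0.076, -0.0, 0.0]
wrist_force: [-0.4, -0.4, -0.0]
opening: 0.0
```

```bash
python3 -c "
from go import *
plan(-68,97,22.5,1.3)"
```

```text
t9.80 press xy -68.6 185.9 z 22.2 ang 1.28 F(press) -0.5 -0.3 -0.0 open 0.00
shift [-0.14  8.89 -0.03] turn -0.0004 z axis [-7.e-04 -6.e-04 -1.e+00]
```

Call:
arm_command(series=[[255,[0,0.5,0],0],[255,[0,1.1,0],0],[255,[0,1.9,0],0],[255,[0,2.7,0],0],[255,[-0.1,3.5,0],0]])

```text
t: 10.42
tool_pos: [0.5233, 0.1748, 0.0226]
orientation: [0.997, 0.076, 0.0, 0.0]
wrist_force: [-0.6, 2.2, -1.9]
opening: 0.001
```

```bash
python3 -c "
from go import *
plan(-68,97,22.5,1.3)
snap('top','t13');crop('t13',205,160,405,310,4,'c1')"
```

```text
t10.43 press xy -68.5 150.9 z 22.6 ang 1.28 F(press) -0.3 2.2 -1.9 open 0.00
shift [-0.07  5.39  0.01] turn -0.0004 z axis [ 0. -0. -1.]
```

View pics/c1.png

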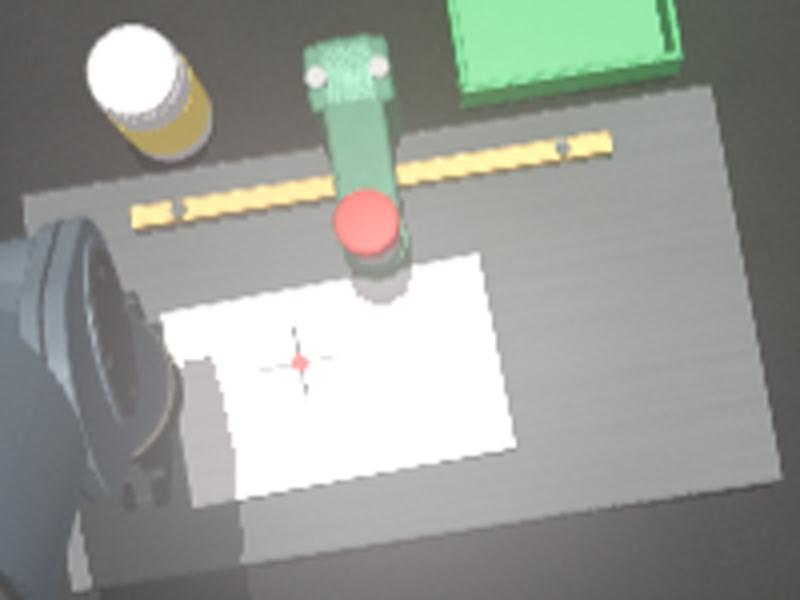

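The plate is sliding squarely (mark now at crop (301,363)); I'll go on pushing.

Call:
arm_command(series=[[255,[0,0.8,0],0],[255,[0,1.7,0],0],[255,[0,2.6,0],0],[255,[0,3.4,0],0],[255,[-0.1,4.2,0],0]])

```text
t: 11.1
tool_pos: [0.5287, 0.1333, 0.0226]
orientation: [0.997, 0.076, 0.0, -0.0]
wrist_force: [-0.1, 4.2, -0.1]
opening: 0.004
```

Call:
arm_command(series=[[255,[0,0.5,0],0],[255,[0,0.9,0],0],[255,[0,1.2,0],0],[255,[0,1.2,0],0]])

```text
t: 11.6
tool_pos: [0.5305, 0.1215, 0.0226]
orientation: [0.997, 0.076, 0.0, 0.0]
wrist_force: [-0.4, 1.2, 0.4]
opening: -0.003
```

```bash
python3 -c "
from go import *
st()
snap('top','t14');crop('t14',205,160,405,310,4,'c1')"
```

```text
t11.60 press xy -68.2 97.0 z 22.6 ang 1.26 F(press) -0.2 1.2 0.4 open -0.00
```

View pics/c1.png

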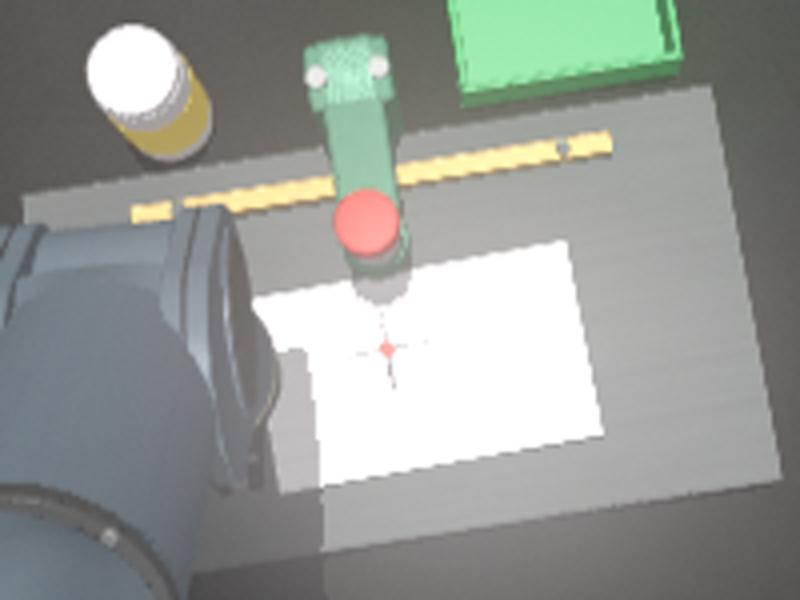

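```bash
python3 -c "
from go import *
T=load('t14')
pl=[(.06,.1,.04),(.06,-.1,.04),(-.06,-.1,.04),(-.06,.1,.04),(.015,.02,.04)]
B,e=fit(T,cc([(253,297),(566,241),(603,434),(281,494),(388,350)],205,160,4),pl)
A0=np.array([.6112,.033,.129]);print(rel(A0,B),e)
m=ray(T,*cc([(388,350)],205,160,4)[0],.04);print('mark in press',rel(A0,np.append(m[:2],0))[:2])
"
```

```text
[-0.06761082 -0.01520323  0.02243716] 1.1532689019511508
mark in press [-0.05419401  0.00579182]
```

Call:
arm_command(series=[[255,[0,-0.5,0],0],[255,[0,-0.5,-2.5],0],[255,[-3.0,-0.5,-3.0],0],[255,[-7.0,2.5,-3.0],0],[255,[-9.0,7.0,-3.0],0]])

```text
t: 12.28
tool_pos: [0.45, 0.0392, 0.0527]
orientation: [0.997, 0.078, -0.001, 0.0]
wrist_force: [1.5, -0.3, 1.1]
opening: -0.002
```

```bash
python3 -c "
from go import *
plan(-154,-17,52.6,0)"
```

```text
t12.28 press xy -158.7 25.8 z 52.7 ang 1.46 F(press) 1.4 -0.5 1.1 open -0.00
shift [0.36 4.29 0.  ] turn 0.0256 z axis [-1.1e-03 -1.0e-04 -1.0e+00]
```

Call:
arm_command(series=[[255,[0.4,4.2,0],0.023],[255,[0.4,4.2,0],0.023],[255,[0.4,4.2,2.0],0.023],[255,[0.4,4.2,3.0],0.023],[255,[0.4,4.2,3.0],0.023]])

```text
t: 12.9
tool_pos: [0.4617, -0.0013, 0.022]
orientation: [0.998, 0.065, -0.001, -0.0]
wrist_force: [-0.1, -0.4, 0.6]
opening: 0.007
```

```bash
python3 -c "
from go import *
plan(-154,-17,22.5,0)
snap('scene','s15');crop('s15',220,200,440,350,3.6,'c2')"
```

```text
t12.90 press xy -152.3 -15.8 z 22.0 ang 0.02 F(press) -0.2 -0.4 0.6 open 0.01
shift [-0.17  0.12 -0.05] turn 0.0004 z axis [-1.8e-03 -1.0e-04 -1.0e+00]
```

View pics/c2.png

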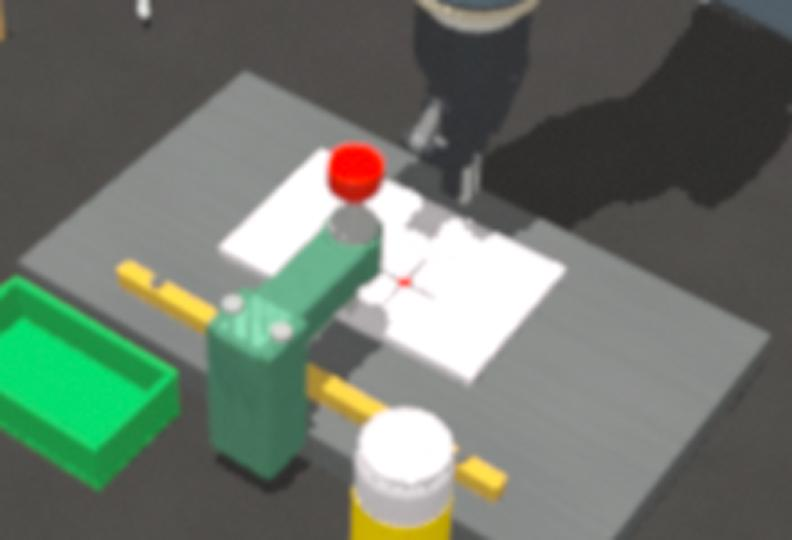

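Call:
arm_command(series=[[255,[0.8,0,0],0],[255,[1.6,0,0],0],[255,[2.4,0,0],0],[255,[3.2,0,0],0],[255,[4.0,0,0],0]])

```text
t: 13.58
tool_pos: [0.4947, 0.0025, 0.0227]
orientation: [0.998, 0.064, -0.007, -0.0]
wrist_force: [-20.5, -1.7, 24.0]
opening: -0.001
```

Call:
arm_command(series=[[255,[0.6,0,0],0],[255,[1.1,0,0],0],[255,[1.5,0,0],0],[255,[1.5,0,0],0]])

```text
t: 14.08
tool_pos: [0.5124, 0.0047, 0.0228]
orientation: [0.998, 0.064, -0.004, -0.0]
wrist_force: [-15.9, -1.2, 18.7]
opening: -0.002
```

```bash
python3 -c "
from go import *
st()
snap('top','t16');crop('t16',205,160,405,310,4,'c1')"
```

```text
t14.07 press xy -101.3 -16.4 z 22.8 ang -0.07 F(press) -15.9 0.8 18.7 open -0.00
```

View pics/c1.png

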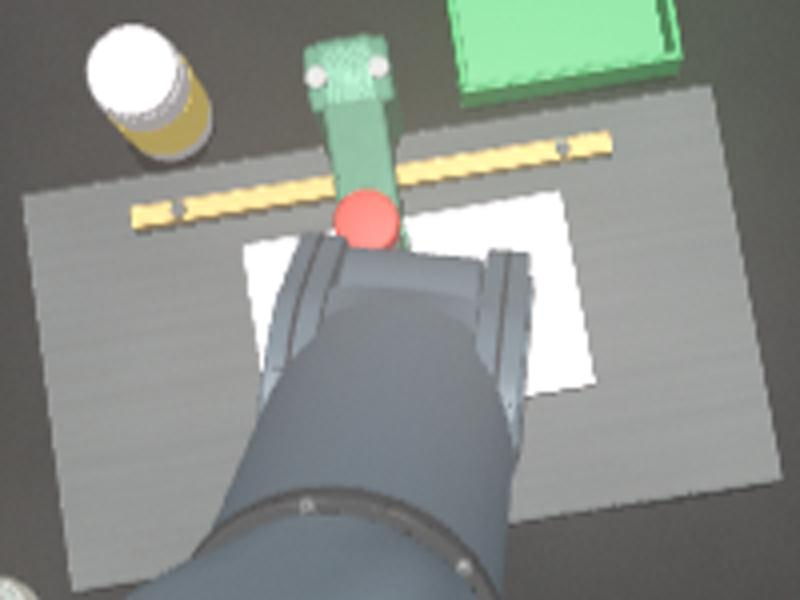

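```bash
python3 -c "
from go import *
snap('scene','s16');crop('s16',270,200,400,300,6,'c2')"
```

```text
(no output)
```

View pics/c2.png

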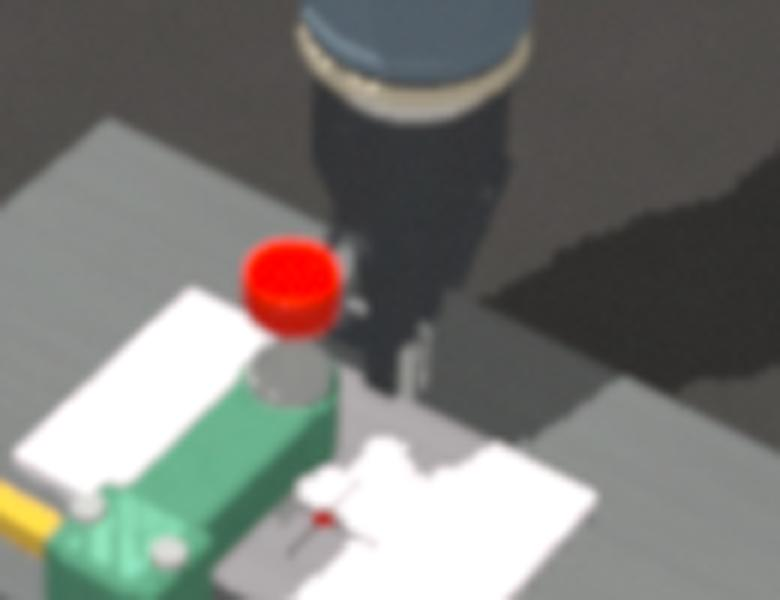

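```bash
python3 -c "
from go import *
S=load('s16');T=load('t16')
pl=[(-.06,-.1,.04),(-.06,.1,.04),(.06,-.1,.04),(.015,.02,.04)]
B,e=fit(S,cc([(190,287),(595,497),(12,453),(322,519)],270,200,6),pl)
print(rel(np.array([.6101,.0352,.1302]),B),e)
B,e=fit(T,cc([(244,246),(562,192),(595,383)],205,160,4),[(.06,.1,.04),(.06,-.1,.04),(-.06,-.1,.04)])
print(rel(np.array([.6112,.033,.129]),B),e)
q,M=cur()
for l in ([0,0,-10.5],[12,-11,-10.5],[12,11,-10.5],[-12,-11,-10.5]): print(l,(6*(proj(S,q['tool_pos']+M@(np.array(l)/1e3))-[270,200])).round())
"
```

```text
[-0.0343584  -0.01637268  0.00750471] 0.19051869371457997
[-0.03511385 -0.01562555  0.01001145] 0.33440458449643984
[0, 0, -10.5] [391. 388.]
[12, -11, -10.5] [396. 417.]
[12, 11, -10.5] [352. 393.]
[-12, -11, -10.5] [429. 383.]
```

Call:
arm_command(series=[[255,[-1.5,0,0],0],[255,[-2.0,0,-2.0],0.17],[255,[-2.0,0,-2.0],0.35],[255,[-2.0,0,-2.0],0.52],[255,[-2.0,0,-2.0],0.7]])

```text
t: 14.8
tool_pos: [0.4978, 0.0029, 0.043]
orientation: [0.959, -0.284, 0.0, -0.0]
wrist_force: [-0.1, -0.2, 0.3]
opening: 0.001
```

Call:
arm_command(series=[[255,[0,0,0],0.18],[255,[0,0,0],0.35],[255,[0,0,0],0.52],[255,[0,0,0],0.7],[255,[0,0,0],0.87]])

```text
t: 15.42
tool_pos: [0.4978, 0.003, 0.0429]
orientation: [0.75, -0.662, 0.0, -0.0]
wrist_force: [-0.2, -0.2, 0.1]
opening: 0.003
```

```bash
python3 -c "
from go import *
plan(-124,-17,22.5,-90)"
```

```text
t15.43 press xy -115.9 -16.2 z 42.9 ang -90.28 F(press) -0.2 -0.2 0.1 open 0.00
shift [0.08 0.81 2.03] turn -0.0048 z axis [ 9.e-04  3.e-04 -1.e+00]
```

Call:
arm_command(series=[[255,[0,0.3,1.0],0],[255,[0,0.3,2.0],0],[255,[0,0,2.0],0],[255,[0,-0.7,2.0],0],[255,[0,-1.3,2.0],0]])

```text
t: 16.05
tool_pos: [0.5098, 0.0043, 0.0227]
orientation: [0.752, -0.66, -0.001, 0.0]
wrist_force: [-6.2, -1.4, 3.8]
opening: 0.003
```

Call:
arm_command(series=[[255,[0,-0.5,0],0],[255,[0,-0.9,0],0],[255,[0,-1.2,0],0],[255,[0,-1.3,0],0]])

```text
t: 16.55
tool_pos: [0.5211, 0.006, 0.0225]
orientation: [0.752, -0.66, -0.001, 0.001]
wrist_force: [-8.0, -1.2, 6.0]
opening: -0.001
```

```bash
python3 -c "
from go import *
st()"
```

```text
t16.55 press xy -92.5 -16.3 z 22.5 ang -89.98 F(press) -8.1 -0.2 6.0 open -0.00
```

```bash
python3 -c "
from go import *
snap('scene','s17');crop('s17',270,200,400,300,6,'c2');snap('top','t17');crop('t17',205,160,405,310,4,'c1')"
```

```text
(no output)
```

View pics/c2.png

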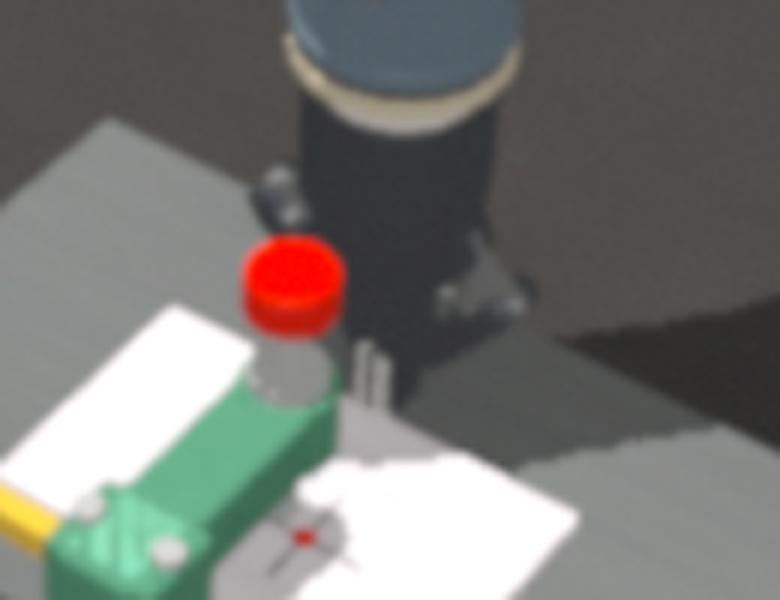

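View pics/c1.png

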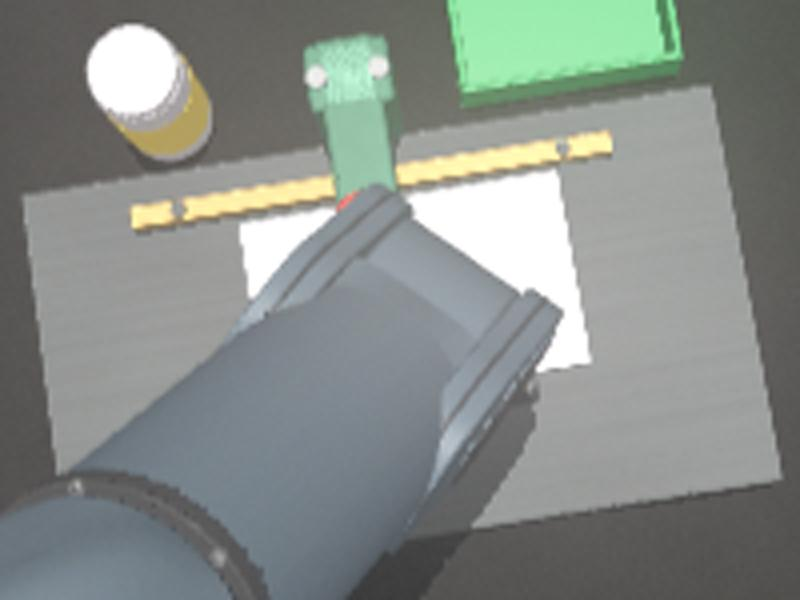

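```bash
python3 -c "
from go import *
S=load('s17');T=load('t17')
pl=[(-.06,-.1,.04),(-.06,.1,.04),(.06,-.1,.04),(.015,.02,.04)]
B,e=fit(S,cc([(172,305),(579,518),(303,538)],270,200,6),[pl[0],pl[1],pl[3]])
print(rel(np.array([.6101,.0352,.1302]),B),e)
B,e=fit(T,cc([(240,224),(558,169),(590,361)],205,160,4),[(.06,.1,.04),(.06,-.1,.04),(-.06,-.1,.04)])
print(rel(np.array([.6112,.033,.129]),B),e)
s=bot.sense();print(s['joint_pos'].round(2))
"
```

```text
[-0.02122581 -0.0159482   0.00565736] 0.25280870026352886
[-0.0209738  -0.01512562  0.00932707] 0.35993517402232555
[-0.48  0.72  0.6   2.06 -0.73  0.59 -0.8 ]
```

Call:
arm_command(series=[[255,[0,-0.2,0],0],[255,[0,-0.4,0],0],[255,[0,-0.5,0],0],[255,[0,-0.5,0],0]])

```text
t: 17.15
tool_pos: [0.526, 0.0066, 0.0226]
orientation: [0.752, -0.66, -0.001, 0.001]
wrist_force: [-7.1, -0.4, 5.4]
opening: -0.0
```

Call:
arm_command(series=[[255,[0,-0.1,0],0],[255,[0,-0.1,0],0]])

```text
t: 17.4
tool_pos: [0.5269, 0.0067, 0.0225]
orientation: [0.751, -0.66, -0.001, 0.001]
wrist_force: [-7.5, -0.5, 5.1]
opening: -0.002
```

```bash
python3 -c "
from go import *
st()"
```

```text
t17.40 press xy -86.6 -16.3 z 22.5 ang -89.99 F(press) -7.5 0.4 5.1 open -0.00
```

Pushing friction is about 7–8 N, so I'm watching for a rise at the fence.

Call:
arm_command(series=[[255,[0,-0.1,0],0],[255,[0,-0.1,0],0]])

```text
t: 17.65
tool_pos: [0.5274, 0.0068, 0.0225]
orientation: [0.751, -0.66, -0.002, 0.001]
wrist_force: [-9.3, -0.3, 7.0]
opening: -0.001
```

```bash
python3 -c "
from go import *
st();snap('top','t18');crop('t18',205,160,405,310,4,'c1')"
```

```text
t17.65 press xy -86.2 -16.3 z 22.5 ang -90.00 F(press) -9.3 0.9 7.0 open -0.00
```

View pics/c1.png

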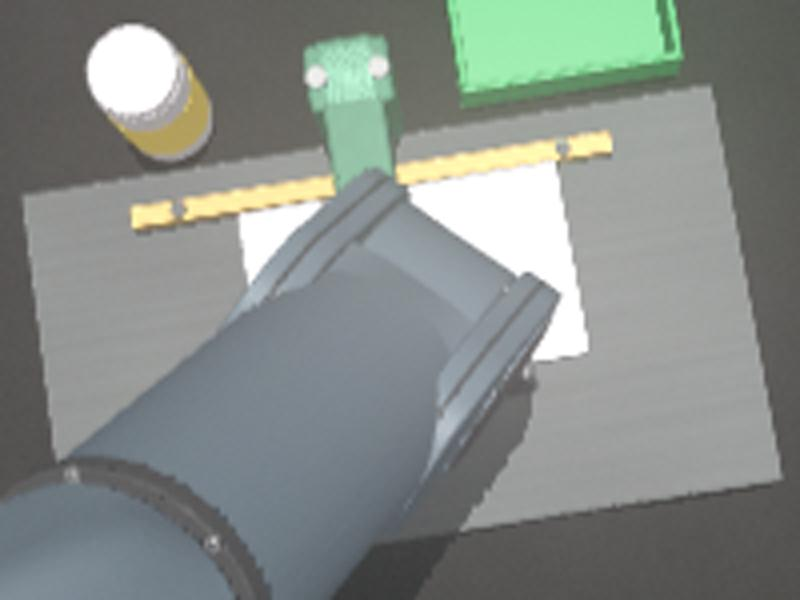

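Call:
arm_command(series=[[255,[0,-0.1,0],0],[255,[0,-0.1,0],0]])

```text
t: 17.95
tool_pos: [0.5274, 0.0068, 0.0224]
orientation: [0.751, -0.66, -0.002, 0.002]
wrist_force: [-12.9, -1.7, 9.0]
opening: -0.005
```

```bash
python3 -c "
from go import *
st()"
```

```text
t17.95 press xy -86.1 -16.3 z 22.4 ang -90.01 F(press) -13.0 -0.0 9.0 open -0.01
```

Call:
arm_command(series=[[255,[0,-0.1,0],0],[255,[0,-0.2,0],0],[255,[0,-0.2,0],0]])

```text
t: 18.32
tool_pos: [0.5275, 0.0069, 0.0223]
orientation: [0.751, -0.66, -0.004, 0.003]
wrist_force: [-18.5, -2.2, 13.4]
opening: -0.002
```

```bash
python3 -c "
from go import *
st();snap('top','t19');crop('t19',225,180,365,270,5.7,'c1');snap('scene','s19');crop('s19',220,200,440,350,3.6,'c2')"
```

```text
t18.32 press xy -86.0 -16.2 z 22.3 ang -90.04 F(press) -18.7 0.2 13.4 open -0.00
```

View pics/c1.png

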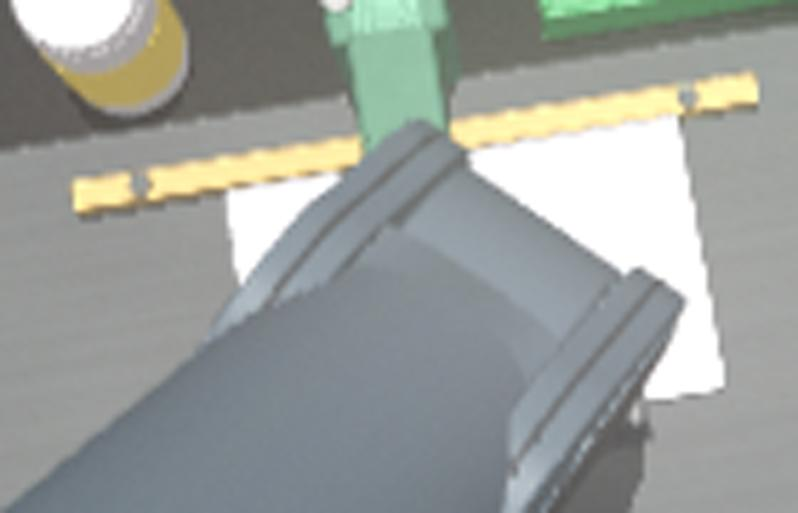

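View pics/c2.png

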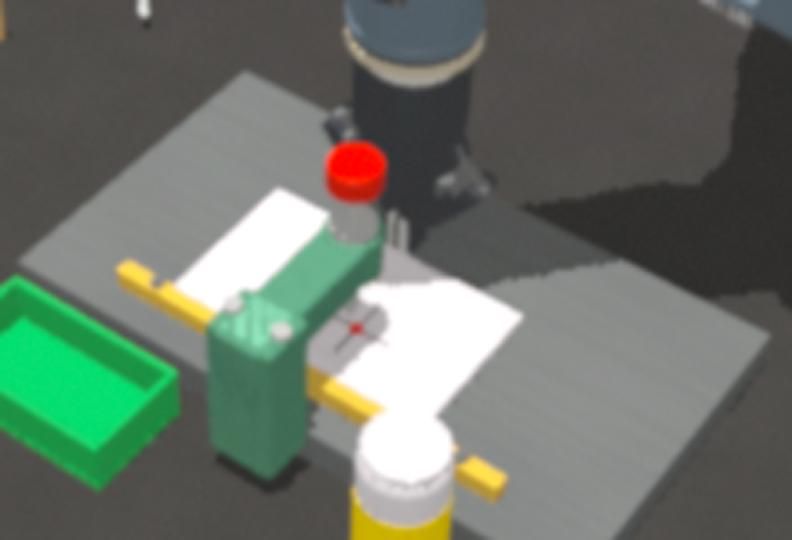

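```bash
python3 -c "
from go import *
S=load('s19');T=load('t19')
As=np.array([.6101,.0352,.1302]);At=np.array([.6112,.033,.129])
B,e=fit(S,cc([(280,188),(523,317),(356,328)],220,200,3.6),[(-.06,-.1,.04),(-.06,.1,.04),(.015,.02,.04)]);print(rel(As,B),e)
B,e=fit(T,cc([(227,192),(680,117),(724,387)],225,180,5.7),[(.06,.1,.04),(.06,-.1,.04),(-.06,-.1,.04)]);print(rel(At,B),e)
m=ray(S,*cc([(356,328)],220,200,3.6)[0],.04);print(rel(As,np.append(m[:2],0)))
"
```

```text
[-0.0153236  -0.01555852 -0.00299098] 0.27552520159974847
[-0.01537828 -0.01509422  0.0056076 ] 0.4256474006546682
[-0.00084139  0.0037245  -0.1302    ]
```

Call:
arm_command(series=[[255,[0,1.5,0],0],[255,[0,2.0,-2.5],-0.17],[255,[-4.0,2.0,-4.0],-0.35],[255,[-8.0,2.0,-4.0],-0.52],[255,[-12.0,2.0,-4.0],-0.7]])

```text
t: 19.05
tool_pos: [0.498, 0.1252, 0.0632]
orientation: [0.933, -0.359, 0.001, -0.0]
wrist_force: [0.9, 0.1, -0.1]
opening: -0.002
```

```bash
python3 -c "
from go import *
plan(-60,112,62,0)"
```

```text
t19.05 press xy -100.0 104.9 z 63.2 ang -49.54 F(press) 0.9 -0.0 -0.1 open -0.00
shift [ 2.06 -3.5   0.13] turn -0.8646 z axis [ 1.5e-03  4.0e-04 -1.0e+00]
```

Call:
arm_command(series=[[255,[0.5,-1.0,0],-0.18],[255,[1.0,-2.0,0],-0.35],[255,[1.5,-3.0,0],-0.52],[255,[2.0,-3.5,0],-0.7],[255,[2.0,-3.5,0],-0.86]])

```text
t: 19.68
tool_pos: [0.537, 0.1362, 0.0629]
orientation: [0.998, 0.062, 0.001, 0.0]
wrist_force: [-0.1, -0.7, 0.1]
opening: 0.002
```

```bash
python3 -c "
from go import *
plan(-15,108,22.5,0);snap('scene','s20');crop('s20',220,200,440,350,3.6,'c2')"
```

```text
t19.68 press xy -59.9 110.7 z 62.9 ang -0.28 F(press) -0.2 -0.7 0.1 open 0.00
shift [4.49 0.25 4.04] turn -0.0049 z axis [ 1.4e-03 -1.0e-04 -1.0e+00]
```

View pics/c2.png

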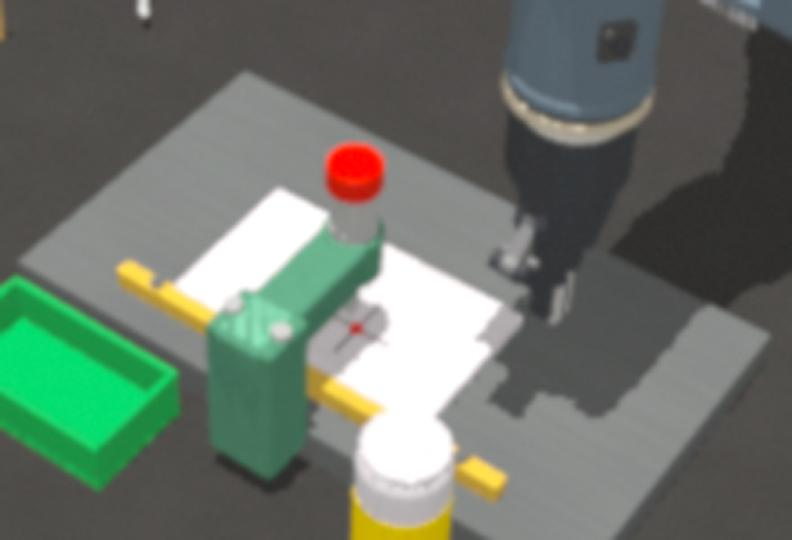

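Call:
arm_command(series=[[255,[2.5,0,0],0],[255,[4.5,0,1.0],0],[255,[4.5,0,3.0],0],[255,[4.5,0,4.0],0],[255,[4.5,0.4,4.0],0]])

```text
t: 20.35
tool_pos: [0.5803, 0.1376, 0.0221]
orientation: [0.998, 0.059, -0.001, 0.0]
wrist_force: [0.9, -0.5, 0.8]
opening: -0.002
```

```bash
python3 -c "
from go import *
plan(-15,97,22.5,0);snap('top','t21');crop('t21',205,160,405,310,4,'c1')"
```

```text
t20.35 press xy -16.8 106.5 z 22.1 ang -0.62 F(press) 0.8 -0.7 0.8 open -0.00
shift [ 0.19  0.95 -0.04] turn -0.0109 z axis [-1.4e-03 -3.0e-04 -1.0e+00]
```

View pics/c1.png

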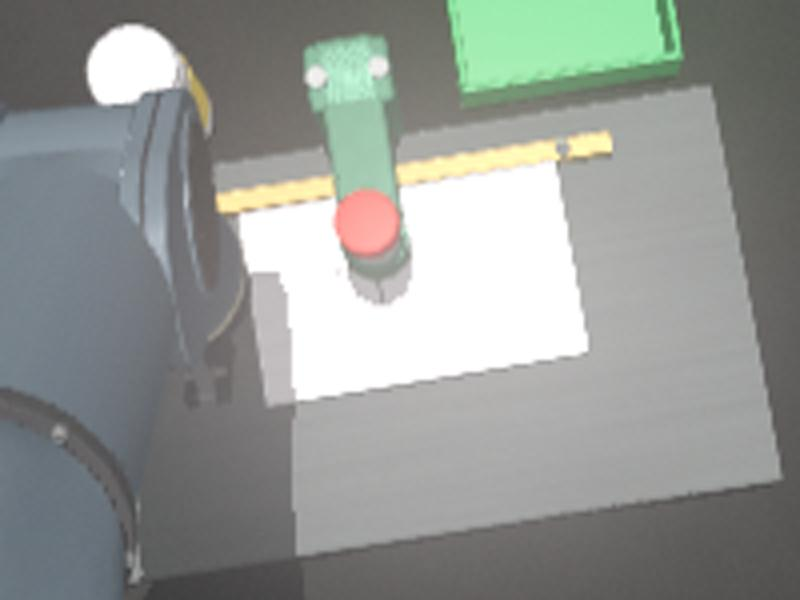

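```bash
python3 -c "
from go import *
T=load('t21');At=np.array([.6112,.033,.129])
B,e=fit(T,cc([(239,213),(555,162),(588,351),(266,406)],205,160,4),[(.06,.1,.04),(.06,-.1,.04),(-.06,-.1,.04),(-.06,.1,.04)]);print(rel(At,B),e)
"
```

```text
[-0.01517894 -0.01481977  0.00716198] 0.463605229857194
```

Call:
arm_command(series=[[255,[0.2,0.4,0],-0.01],[255,[0.2,0.8,0],-0.01],[255,[0.2,1.1,0],-0.01],[255,[0.2,1.3,0],-0.01],[255,[0.2,1.3,0],-0.01]])

```text
t: 21.02
tool_pos: [0.5847, 0.1263, 0.0231]
orientation: [0.998, 0.065, 0.0, -0.001]
wrist_force: [-0.5, 5.6, 3.8]
opening: 0.0
```

```bash
python3 -c "
from go import *
st();snap('top','t22');crop('t22',205,160,405,310,4,'c1');snap('scene','s22');crop('s22',280,220,390,303,7.2,'c2')"
```

```text
t21.02 press xy -13.9 94.8 z 23.1 ang 0.02 F(press) 0.2 5.6 3.8 open 0.00
```

View pics/c1.png

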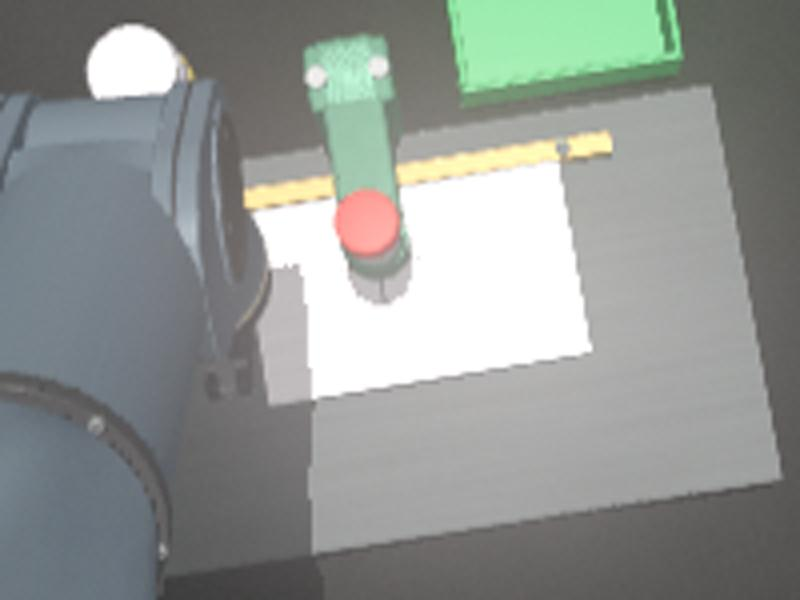

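View pics/c2.png

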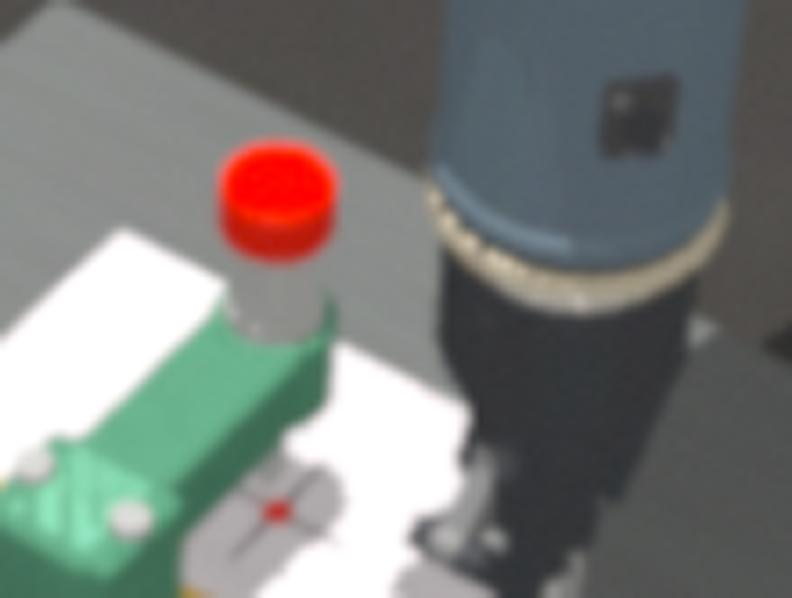

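```bash
cat > mk.py <<'E'
from go import *
import sys
def red(fn,u0=320,v0=270,u1=350,v1=320,As=np.array([.6101,.0352,.1302])):
    S=load(fn);f=S['frame'].astype(float);w=f[...,0]-(f[...,1]+f[...,2])/2;w=w[v0:v1,u0:u1];w=np.where(w>35,w,0)
    V,U=np.mgrid[v0:v1,u0:u1];u,v=(U*w).sum()/w.sum(),(V*w).sum()/w.sum()
    m=ray(S,u,v,.04);print(fn,'dot',u.round(2),v.round(2),'press mm',1e3*rel(As,np.append(m[:2],0))[:2].round(4))
E
python3 -c "
from mk import *
red('s19');red('s22')"
```

```text
s19 dot 321.69 311.78 press mm [46.6 46.8]
s22 dot 321.75 312.39 press mm [47.9 47.9]
```

```bash
sed -i 's/u0=320,v0=270,u1=350,v1=320/u0=308,v0=282,u1=330,v1=299/' mk.py; python3 -c "
from mk import *
red('s19');red('s22')"
```

```text
s19 dot 318.5 290.8 press mm [-0.7  3.8]
s22 dot 318.03 290.53 press mm [-0.7  2.4]
```

```bash
python3 -c "
from mk import *
for fn,As in(('s22',np.array([.6101,.0352,.1302])),('t22',np.array([.6112,.033,.129]))):
  S=load(fn)
  for z in(.04,.184): print(fn,z,proj(S,[As[0],As[1],z]).round(2))
  f=S['frame'].astype(float);w=f[...,0]-np.maximum(f[...,1],f[...,2])
  w[:,:280]=0;w[:,345:]=0;w[:195]=0;w[262:]=0
  m=(w>60).astype(np.uint8);
  if fn=='s22': m=((f[...,0]>235)&(w>150)).astype(np.uint8)
  n,l,st_,c=cv2.connectedComponentsWithStats(m);i=1+st_[1:,4].argmax();print('cap',st_[i],c[i])
"
```

```text
s22 0.04 [317.03 290.25]
s22 0.184 [318.51 245.5 ]
cap [311 240  15  11 134] [318.05223881 245.08955224]
t22 0.04 [300.67 225.11]
t22 0.184 [296.58 215.24]
cap [289 208  16  16 207] [296.25120773 215.29951691]
```

Call:
arm_command(series=[[255,[0,0.15,0],0],[255,[0,0.3,0],0],[255,[0,0.3,0],0]])

```text
t: 21.5
tool_pos: [0.5851, 0.1234, 0.023]
orientation: [0.998, 0.065, 0.0, -0.001]
wrist_force: [0.6, 5.2, 4.2]
opening: 0.002
```

```bash
python3 -c "
from mk import *
st();snap('scene','s23');red('s23')"
```

```text
t21.50 press xy -13.9 91.9 z 23.0 ang 0.03 F(press) 1.2 5.1 4.2 open 0.00
s23 dot 317.11 289.89 press mm [-1.  -0.5]
```

Call:
arm_command(series=[[255,[0,-0.8,0],0],[255,[0,-2.0,0],0],[255,[0,-4.0,-4.0],0],[255,[0,-6.0,-9.0],0],[255,[0,-7.0,-15.0],0]])

```text
t: 22.18
tool_pos: [0.5745, 0.1932, 0.1733]
orientation: [0.998, 0.065, -0.001, 0.0]
wrist_force: [0.9, 1.3, 0.0]
opening: 0.002
```

```bash
python3 -c "
from mk import *
st();snap('scene','s24');red('s24');snap('top','t24');crop('t24',225,180,365,270,5.7,'c1');crop('s24',240,220,370,317,6.1,'c2')"
```

```text
t22.18 press xy -15.3 162.4 z 173.3 ang 0.08 F(press) 1.1 1.2 0.0 open 0.00
s24 dot 317.11 289.89 press mm [-1.  -0.5]
```

View pics/c1.png

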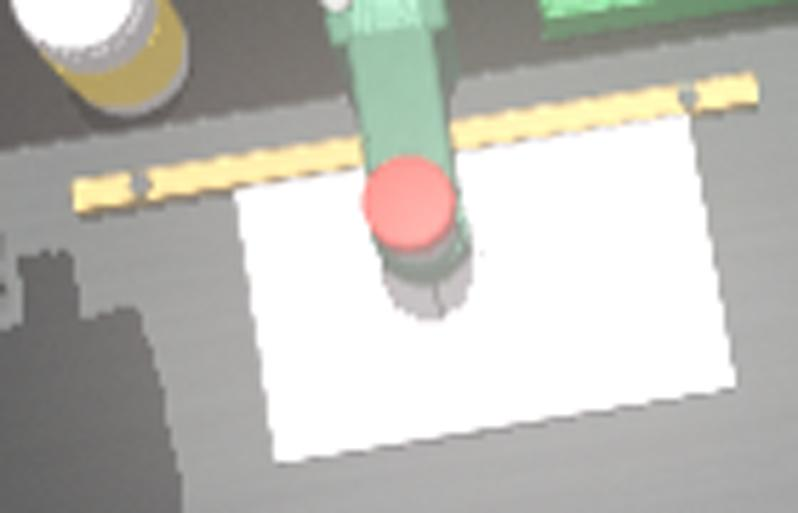

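View pics/c2.png

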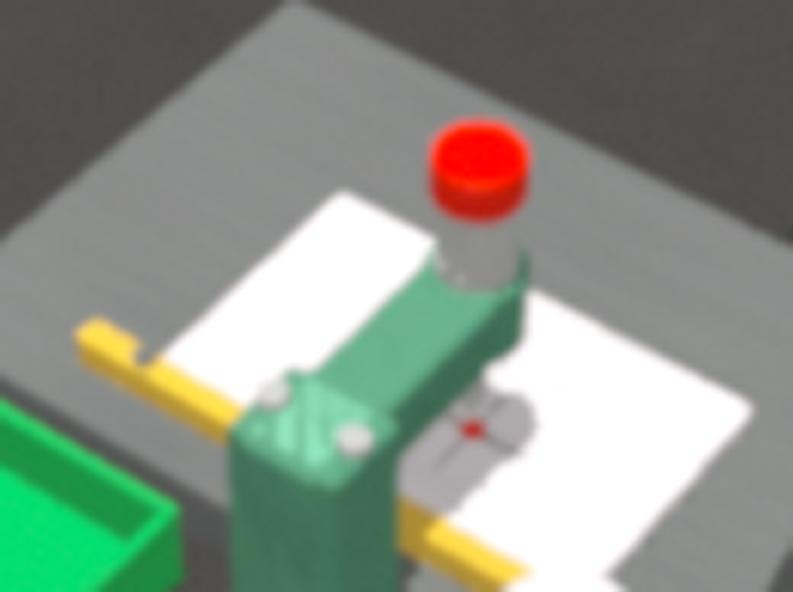

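```bash
python3 -c "
from mk import *
im=cv2.imread('pics/s24.png')[270:302,300:340]
cv2.imwrite('pics/c25.png',cv2.resize(im,None,fx=18,fy=18,interpolation=cv2.INTER_NEAREST))
S=load('s24');As=np.array([.6101,.0352,.1302])
for x,y,z in((0,0,.04),(0,0,.05),(0,0,.058),(0,.002,.05),(0,.006,.055),(0,0,.07),(-.02,.02,.095),(.02,.02,.095)):
  c,n=np.cos(.1302),np.sin(.1302);print(x,y,z,(18*(proj(S,[As[0]+c*x-n*y,As[1]+n*x+c*y,z])-[300,270])+9).round())
T=load('t24');At=np.array([.6112,.033,.129])
B,e=fit(T,cc([(235,191),(690,116),(735,386),(274,462)],225,180,5.7),[(.06,.1,.04),(.06,-.1,.04),(-.06,-.1,.04),(-.06,.1,.04)]);print(rel(At,B),e)
"
```

```text
0 0 0.04 [316. 373.]
0 0 0.05 [317. 321.]
0 0 0.058 [319. 279.]
0 0.002 0.05 [330. 328.]
0 0.006 0.055 [356. 316.]
0 0 0.07 [321. 216.]
-0.02 0.02 0.095 [545.  58.]
0.02 0.02 0.095 [361. 243.]
[-0.01555406 -0.01920797  0.00560702] 0.2458180864140047
```

View pics/c25.png

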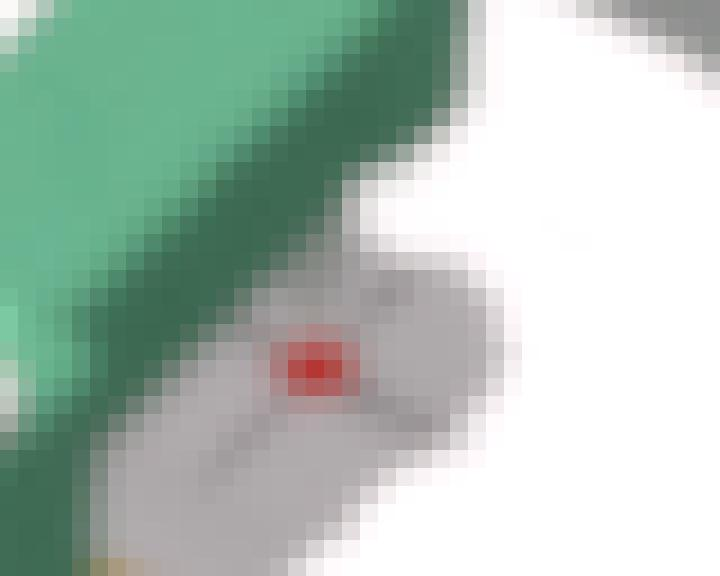

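```bash
python3 -c "
from go import *
plan(0,0,215,0)"
```

```text
t22.27 press xy -11.2 162.8 z 178.8 ang 0.08 F(press) 1.2 0.3 0.2 open -0.00
shift [ 1.13 16.27 -3.65] turn 0.0014 z axis [ 0.009   0.0041 -1.    ]
```

Call:
arm_command(series=[[255,[0,0,-3.0],0],[255,[0,0,-4.0],0],[255,[0.4,4.0,-4.0],0],[255,[0.7,8.0,-4.0],0],[255,[1.0,12.0,-4.0],0]])

```text
t: 22.9
tool_pos: [0.601, 0.0725, 0.2116]
orientation: [0.998, 0.065, -0.001, 0.0]
wrist_force: [1.0, 0.3, -1.2]
opening: -0.001
```

Call:
arm_command(series=[[255,[0.2,3.0,0],0],[255,[0.3,4.0,0],0],[255,[0.3,4.0,0],0],[255,[0.3,4.0,0],0]])

```text
t: 23.4
tool_pos: [0.6091, 0.0362, 0.2122]
orientation: [0.998, 0.065, -0.0, -0.0]
wrist_force: [0.4, 0.6, -0.5]
opening: 0.003
```

```bash
python3 -c "
from go import *
plan(0,0,190,0);snap('scene','s26');crop('s26',240,160,370,257,6.1,'c2')"
```

```text
t23.40 press xy -1.4 2.3 z 212.2 ang 0.08 F(press) 0.5 0.5 -0.5 open 0.00
shift [0.14 0.23 2.22] turn 0.0015 z axis [-6.e-04  8.e-04 -1.e+00]
```

View pics/c2.png

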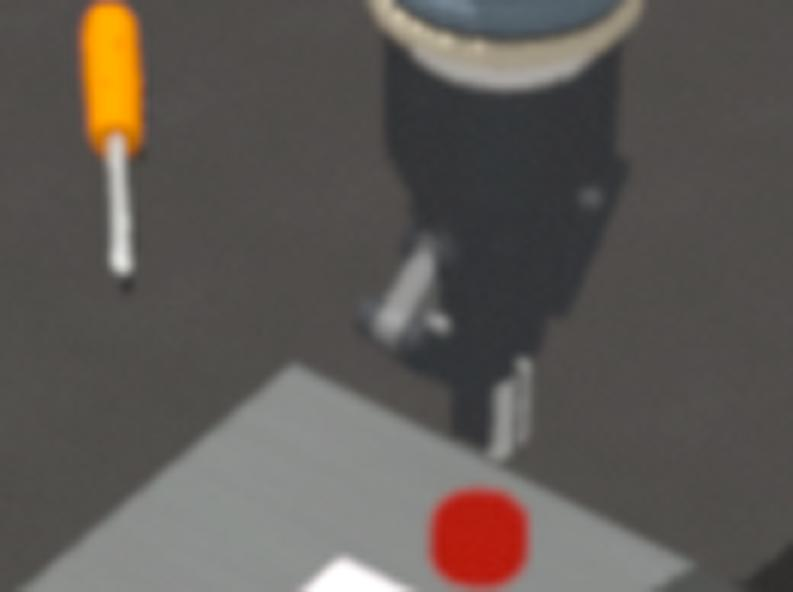

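Call:
arm_command(series=[[255,[0.1,0.2,1.0],0],[255,[0.1,0.2,2.2],0],[255,[0.1,0.2,2.8],0],[255,[0.1,0.2,2.8],0]])

```text
t: 23.95
tool_pos: [0.6101, 0.0324, 0.1838]
orientation: [0.998, 0.064, -0.001, 0.0]
wrist_force: [0.6, -0.1, 0.1]
opening: -0.0
```

```bash
python3 -c "
from go import *
st();snap('scene','s27');crop('s27',270,200,370,275,7.5,'c2')"
```

```text
t23.95 press xy -0.8 -1.6 z 183.8 ang -0.04 F(press) 0.6 -0.2 0.1 open -0.00
```

View pics/c2.png

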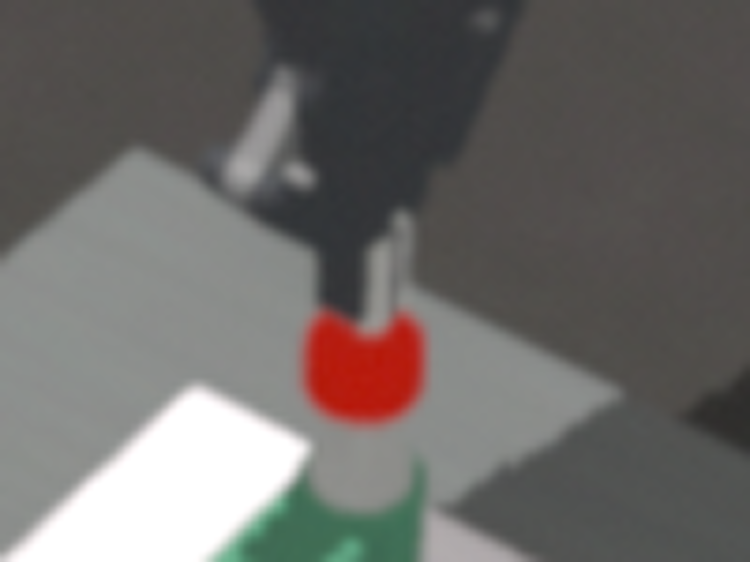

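The fingertips (bottom near crop (365,330)) sit centred just above the red cap. Now a guarded descent, one small step at a time.

Call:
arm_command(series=[[255,[0,-0.1,0.2],0],[255,[0,-0.1,0.5],0],[255,[0,-0.1,0.5],0]])

```text
t: 24.38
tool_pos: [0.6103, 0.0334, 0.1794]
orientation: [0.998, 0.064, -0.0, -0.0]
wrist_force: [-1.0, 0.4, 0.4]
opening: -0.003
```

Call:
arm_command(series=[[255,[0,0,0.2],0],[255,[0,0,0.4],0],[255,[0,0,0.4],0]])

```text
t: 24.75
tool_pos: [0.6105, 0.0333, 0.1756]
orientation: [0.998, 0.064, 0.0, 0.0]
wrist_force: [-0.5, -0.2, 0.9]
opening: 0.008
```

Call:
arm_command(series=[[255,[0,0,0.2],0],[255,[0,0,0.4],0],[255,[0,0,0.4],0]])

```text
t: 25.12
tool_pos: [0.6105, 0.0333, 0.1715]
orientation: [0.998, 0.064, 0.0, 0.0]
wrist_force: [-0.6, -0.3, 2.1]
opening: 0.004
```

Call:
arm_command(series=[[255,[0,0,0.15],0],[255,[0,0,0.3],0],[255,[0,0,0.3],0]])

```text
t: 25.5
tool_pos: [0.6105, 0.0334, 0.1685]
orientation: [0.998, 0.064, 0.0, 0.0]
wrist_force: [0.1, 0.0, 1.4]
opening: -0.002
```

Call:
arm_command(series=[[255,[0,0,0.1],0],[255,[0,0,0.2],0],[255,[0,0,0.2],0]])

```text
t: 25.88
tool_pos: [0.6104, 0.0334, 0.1665]
orientation: [0.998, 0.064, 0.0, 0.0]
wrist_force: [-0.0, -0.1, 2.2]
opening: -0.001
```

Call:
arm_command(series=[[255,[0,0,0.1],0],[255,[0,0,0.2],0],[255,[0,0,0.2],0]])

```text
t: 26.25
tool_pos: [0.6105, 0.0333, 0.1645]
orientation: [0.998, 0.064, 0.0, 0.0]
wrist_force: [0.3, 0.0, 2.9]
opening: 0.002
```

Call:
arm_command(series=[[255,[0,0,0.1],0],[255,[0,0,0.2],0],[255,[0,0,0.2],0]])

```text
t: 26.62
tool_pos: [0.6105, 0.0333, 0.1628]
orientation: [0.998, 0.064, 0.0, -0.0]
wrist_force: [0.5, -0.5, 5.9]
opening: -0.001
```

```bash
python3 -c "
from mk import *
st();snap('scene','s28');red('s28')
im=cv2.imread('pics/s28.png')[235:302,290:350]
cv2.imwrite('pics/c25.png',cv2.resize(im,None,fx=9,fy=9,interpolation=cv2.INTER_NEAREST))"
```

```text
t26.62 press xy -0.3 -0.8 z 162.8 ang -0.04 F(press) 0.4 -0.6 5.9 open -0.00
s28 dot 317.54 290.52 press mm [-0.   1.5]
```

View pics/c25.png

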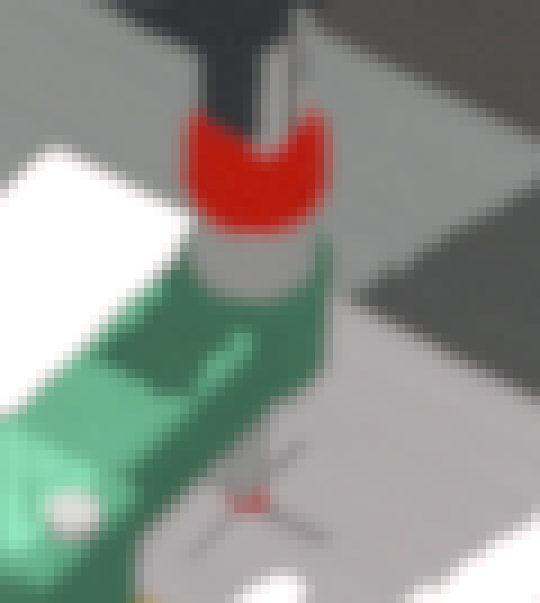

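Call:
arm_command(series=[[255,[0,0,0.1],0],[255,[0,0,0.1],0]])

```text
t: 26.92
tool_pos: [0.6105, 0.0333, 0.1621]
orientation: [0.998, 0.064, 0.0, -0.0]
wrist_force: [-2.1, 0.4, 9.1]
opening: -0.003
```

The punch tip can be seen standing on the red dot (tip at about (248,495) in the crop, with red showing on both sides). The force is rising, so I'll continue in 1 mm steps.

Call:
arm_command(series=[[255,[0,0,0.05],0],[255,[0,0,0.1],0],[255,[0,0,0.1],0]])

```text
t: 27.3
tool_pos: [0.6106, 0.0333, 0.1614]
orientation: [0.998, 0.064, 0.0, -0.0]
wrist_force: [-2.1, -0.5, 10.4]
opening: 0.001
```

Call:
arm_command(series=[[255,[0,0,0.05],0],[255,[0,0,0.1],0],[255,[0,0,0.1],0]])

```text
t: 27.68
tool_pos: [0.6107, 0.0333, 0.1607]
orientation: [0.998, 0.064, 0.001, -0.0]
wrist_force: [-2.7, 0.4, 12.4]
opening: 0.005
```

Call:
arm_command(series=[[255,[0,0,0.05],0],[255,[0,0,0.1],0],[255,[0,0,0.1],0]])

```text
t: 28.05
tool_pos: [0.6107, 0.0333, 0.16]
orientation: [0.998, 0.064, 0.001, -0.0]
wrist_force: [-2.4, -1.2, 15.0]
opening: 0.003
```

Call:
arm_command(series=[[255,[0,0,0.04],0],[255,[0,0,0.08],0],[255,[0,0,0.08],0]])

```text
t: 28.42
tool_pos: [0.6108, 0.0333, 0.1594]
orientation: [0.998, 0.064, 0.001, -0.0]
wrist_force: [-4.3, 0.1, 17.1]
opening: 0.003
```

Call:
arm_command(series=[[255,[0,0,0],0],[255,[0,0,0],0],[255,[0,0,0],0],[255,[0,0,0],0]])

```text
t: 28.92
tool_pos: [0.6108, 0.0333, 0.1594]
orientation: [0.998, 0.064, 0.001, -0.0]
wrist_force: [-3.4, 0.3, 16.7]
opening: 0.001
```

Call:
arm_command(series=[[255,[0,0,0.02],0],[255,[0,0,0.02],0],[255,[0,0,0.02],0],[255,[0,0,0.02],0],[255,[0,0,0.02],0]])

```text
t: 29.55
tool_pos: [0.6108, 0.0333, 0.1593]
orientation: [0.998, 0.064, 0.001, -0.0]
wrist_force: [-3.5, 0.8, 16.9]
opening: 0.003
```

Call:
arm_command(series=[[255,[0,0,-0.4],0],[255,[0,0,-0.8],0],[255,[0,0,-1.4],0],[255,[0,0,-2.0],0],[255,[0,0,-3.0],0]])

```text
t: 30.18
tool_pos: [0.6099, 0.0334, 0.1876]
orientation: [0.998, 0.064, -0.001, 0.0]
wrist_force: [-0.6, 0.3, -0.5]
opening: 0.001
```

Call:
arm_command(series=[[255,[0,0,-3.0],0],[255,[0,0,-6.0],0],[255,[0,-4.0,-6.0],0],[255,[0,-9.0,-6.0],0],[255,[0,-14.0,-6.0],0]])

```text
t: 30.8
tool_pos: [0.592, 0.1735, 0.248]
orientation: [0.998, 0.064, -0.0, -0.0]
wrist_force: [0.5, 0.6, 0.3]
opening: -0.002
```

```bash
python3 -c "
from mk import *
st();snap('scene','s30');red('s30');snap('top','t30');crop('t30',225,180,365,270,5.7,'c1')"
```

```text
t30.80 press xy -0.6 140.6 z 248.0 ang -0.07 F(press) 0.5 0.6 0.3 open -0.00
s30 dot 317.1 289.89 press mm [-1.  -0.5]
```

View pics/c1.png

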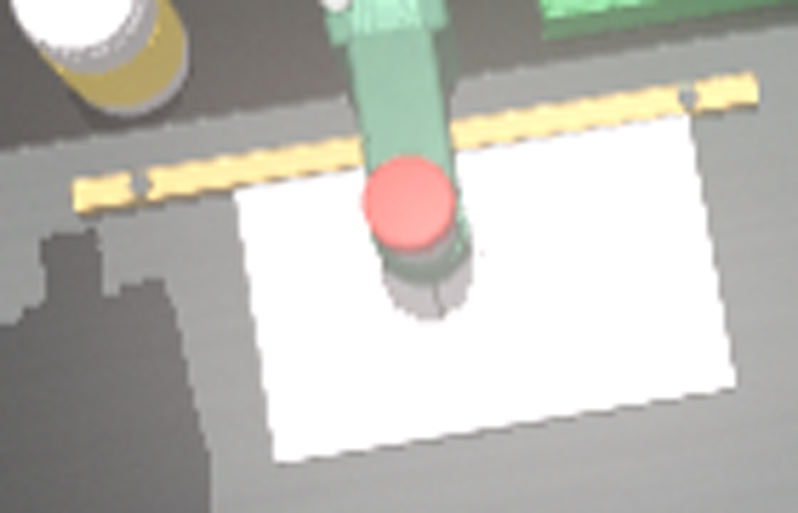

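View pics/s30.png

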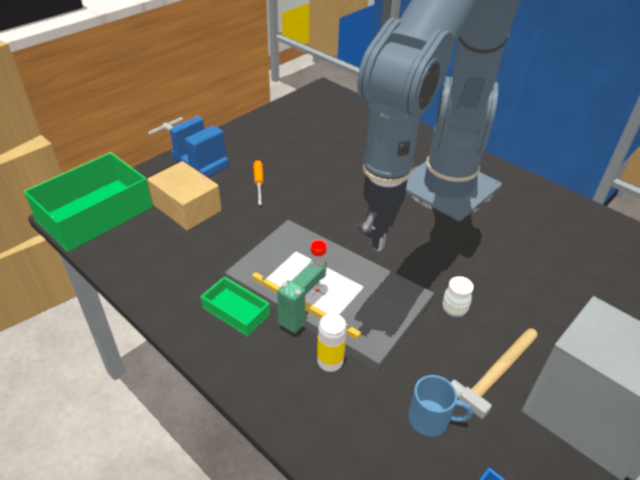

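View pics/t30.png

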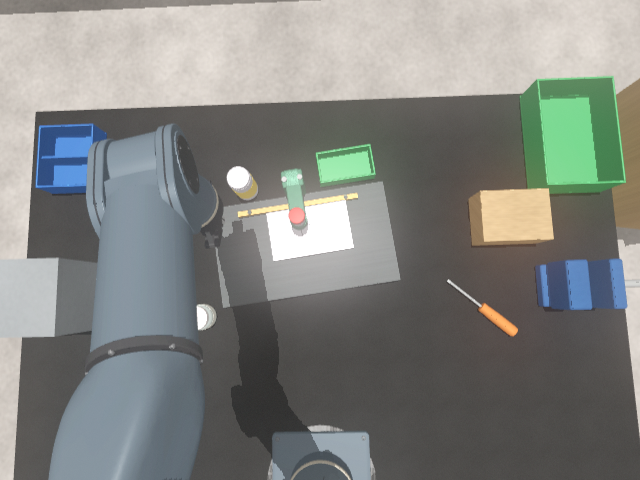

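The plate is along the fence with its dot in the same place as before the press. The cap is back up, the other objects haven't moved, and the arm is clear. Handing in.

Call:
arm_command(series=[[255,[0,0,0],0],[255,[0,0,0],0]])

```text
t: 31.15
tool_pos: [0.5927, 0.1705, 0.2478]
orientation: [0.998, 0.063, 0.0, 0.0]
wrist_force: [0.3, -0.0, 0.4]
opening: -0.001
```

```bash
python3 -c "
from bench import bot
print(bot.hand_in())"
```

```text
the job is handed in; nothing more can be done
None
```

I pushed the plate along the bed and back against the fence, and lined the dot up under the punch. Then I pressed the cap to about 17 N at the wrist, held it for about 1.1 s and let it spring back. I estimate 14–15 N of that reached the tip, taking off the weak return spring. The job was handed in at 31 s; the hand-in reports no verdict.

**Last checks**
- **Placement:** the back edge lies along the fence at both ends. The dot is within about 1 mm of the punch axis, and the tip was seen standing on it during the press. The dot was in the same place in the images before and after pressing.
- **Bench:** the cap is back up, nothing else looks moved in the images, and the arm is clear.

**What disagreed or went wrong**
- **Tip height:** the shut fingertips met the bed about 10 mm above the reported TCP height, where the text puts them 22 mm below it. I worked from the measured contact.
- **Bed contact:** while finding the bed, the shut fingertips pressed on it with a reading of about 48 N. That is over the 40 N limit set for the arm and gripper body. The contact was with the fingers, not the body, but I can't tell how it will be judged.
- **First fence push:** it showed an unexpected upward force of about 24 N, so I backed off, turned the tool 90° and pushed again. Some upward force remained on that push, up to about 13 N.

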